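# Load the keyed arbor of a tilted welding positioner

### The job

Load the welding positioner for the next job: fit the tall spacer on its sloping arbor, turned so that its keyway slips over the arbor's key, and let it go fully home on the faceplate; then fit the rocker lever the same way, fully home on top of the spacer. Leave the short spacer and everything else on the bench where they lie.

Things in the scene. Friction and masses are not known exactly. Their poses are not given: they have to be found in the camera images.
- positioner: The welding positioner, a fixed grey tilting turntable; its plain steel faceplate (190 mm across) is locked at 30 degrees to the bench, leaning towards the robot, and is braked: it does not turn. Two T-bolts, 24 mm high, stand on it 78 mm from its centre. Origin on the bench, straight below the faceplate's centre; its x axis points level, away from the robot, in the direction in which the faceplate rises.
- seat (a point): The centre of the faceplate's upper surface, where the arbor stands, 150 mm above the bench. The z axis runs out along the arbor (30 degrees from vertical, up and back towards the robot), the x axis uphill along the faceplate, the y axis is level. The arbor is a round steel post, 32 mm in diameter, ground smooth and oiled, standing 80 mm out of the faceplate.
- arbor_tip (a point): The top of the arbor, on its axis, 80 mm from the seat; axes as the seat. The top 8 mm taper from 32 to 18 mm in diameter. The top 16 mm, above the key, are bare and round: a part put on them is centred, rests on the key's top and can be turned there until the key enters its keyway.
- key_top (a point): The point of the arbor's axis level with the top of the key, 64 mm from the seat; axes as the seat. The key is a dark steel bar, 10 mm wide, that stands 5 mm out of the arbor's side from the faceplate up to here (its top 4 mm are bevelled to 6 mm wide). Its direction is NOT reported: it lies within 40 degrees either side of the x axis (uphill), to be seen or found by touch.
- spacer_mid (a point): The tall spacer: a plain aluminium ring, 60 mm in diameter, 45 mm high, about 0.25 kg, standing on the bench. Bore 34.5 mm, with one keyway all the way through, 13 mm wide, its bottom 22.5 mm from the axis (about 4 degrees of play on the key either way). This point is on its axis, half-way up (22.5 mm above its underside); z along the bore, x out through the keyway.
- spacer: The tall spacer again (origin at the centre of its underside, axes as above). Let go on the arbor with the key in the keyway, it slides down the arbor by its own weight.
- lever_mid (a point): The rocker lever: a dark steel hub, 54 mm in diameter, 34 mm high, with a long arm (ends 95 mm from the hub's axis) and a short arm opposite (65 mm); about 0.38 kg. It lies flat, arms down, and goes on the arbor the same way up. Bore and keyway as in the spacer. This point is on the hub's axis, half-way up (17 mm above its underside); z along the bore, x along the long arm and out through the keyway.
- lever: The rocker lever again (origin on the hub's axis, at its underside, axes as above). The arms are 10 mm thick and 30 to 40 mm wide, flush with the hub's underside, so the hub stands 24 mm above them. Let go with the key in the keyway, it slides down by its own weight.
- short_spacer: Bystander: a ring like the tall spacer but only 20 mm high, standing on the bench; not for this job. Origin at the centre of its underside.
- pliers: Bystander: locking pliers about 225 mm long, lying along their x axis. Origin at the middle, on the bench.
- hammer: Bystander: hammer, 260 mm, lying along its x axis, the head at +x. Origin at the middle, on the bench.
- spray_can: Bystander: aluminium spray can, 66 mm across and 190 mm high, upright. Origin at the centre of its underside.
- sander: Bystander: black round sander, 150 mm across and 115 mm high, resting on its pad. Origin at the centre of its underside.
Things that resemble listed ones, but are neither listed nor needed, are in the scene too. Of the things that look like the spacer, take the one that is farthest to the robot's right at the start.

How it is judged (in metres and radians):
On the way, in this order (a step that is already met when the one before it is completed fails the run):
1. the tall spacer is home on the faceplate, its keyway over the key (x of spacer_mid in the frame of seat between -0.004 and 0.004 m and y of spacer_mid in the frame of seat between -0.004 and 0.004 m and z of spacer_mid in the frame of seat below 0.0265 m and angle between the z axis of spacer_mid and the z axis of seat, either way round below 0.07 rad), for 0.2 s.
2. the rocker lever is home on top of the spacer, its keyway over the key (x of lever_mid in the frame of seat between -0.004 and 0.004 m and y of lever_mid in the frame of seat between -0.004 and 0.004 m and z of lever_mid in the frame of seat below 0.066 m and angle between the z axis of lever_mid and the z axis of seat, either way round below 0.07 rad), for 0.2 s.
At the end, for the whole second after the job is handed in: The tall spacer sits on the faceplate and the lever on top of the spacer, both over the key: each centre within 4 mm of the arbor's axis and not more than 4 mm above its home height (22.5 mm and 62 mm above the faceplate), its bore within 4 degrees of the arbor's direction, released and at rest (all of step 1 and all of step 2 and linear speed of each of spacer, lever below 0.02 m/s); the robot touches nothing.
It fails at once if the short spacer or any tool lying on the bench is moved by more than 30 mm (distance of any of short_spacer, pliers, hammer, spray_can, sander from where it was at the start of the episode above 0.03 m).
It also fails if it takes over 67 s, if anything falls off the work surface, if the arm or the gripper's body presses on something with over 40 N, if the wrist force passes 120 N, or if a joint passes its speed limit or range.

### The arm

A 6-joint arm with a two-finger parallel gripper is mounted at the origin on the work surface. World frame = base frame: x ahead of the robot, y to its left, z up, the work surface at z = 0. Lengths are in mm, angles in rad, forces in N, time in s.
With the tool pointing down it reaches from about 300 to 850 mm from the base axis. Payload 5.4 kg.
Tool frame: the origin (TCP) lies at the very end of the fingers, on their centre line; the grasp point (between the pads) lies 19 mm behind it; x points along the fingers, z is the direction in which the jaws open and shut, and the axes are right-handed (so a half turn about x gives the same grasp; the last joint's range is limited). The gripper opens to 85 mm and grips with 20 to 120 N. Pads are 22 mm wide; open, the fingers measure 114 mm over their backs; the gripper's body (76 mm by 85 mm) begins 54 mm behind the grasp point. The pads swing forward as they close: fully open they stand 13 mm farther back than shut.
Start: joints at [-1.325, 0.158, 1.597, -0, 1.386, -0.21], TCP at [253.079, -516.292, 231.299] pointing down, gripper open.
Joint ranges: [-2.91, 2.91], [-0.94, 2.29], [0.18, 2.7], [-1.29, 4.43], [0.17, 2.64], [-3, 3]. Speed limits (rad/s): [2.57, 2.57, 3.14, 3.14, 3.14, 3.14].

### API

Orientations are given as a rotation vector (axis times angle).
In Python, from rig import ctrl, get_image gives the robot as it stands. The module is installed in compiled form; this text tells all that it offers.
- The arm moves only by the tool step_arm, never from a script. Its arguments are lists of equal length, an entry for each row: "xyz": the shift along the world's x, y, z in cm, a list of three; "rotation": the turn, a rotation vector about the world's x, y, z in rad, a list of three; "gripper": the finger opening in cm, from 0 to 8.54. In form: {"xyz": [[tx, ty, tz], ...], "rotation": [[ax, ay, az], ...], "gripper": [gripper, ...]}. A call has 1 to 12 rows; each row is the pose to reach, as a shift and turn from the pose commanded when the call began; what a row does not reach only later rows make up. A row lasts 1/10 s, in which the tool goes at most 50 mm and 8.59 degrees, less where a joint would pass 70% of its speed; a pose out of reach is approached as far as the arm can. A call with a gripper value outside its range is refused whole. The fingers move at their own pace and stop on an object; the grip force is fixed at half the most. Time passes only in rows, so rows that repeat a pose let the fingers close. It gives the time, the measured TCP pose, the force and the opening at its end, in the units of the state.
- ctrl.get_state(): the state, without advancing time (a new reading comes with each control period).
- get_image(name): name is "scene" or "top" or "wrist"; returns a dict with "img" (384x512x3 uint8, red, green, blue), "mtx" (3x3 intrinsics, pixels), "R" (3x3) and "t" (3): a world point X has camera coordinates R X + t. Camera axes: x right, y down, z forward; pixel columns grow to the right and rows downward; lengths in mm; the calibration is good to about 2 mm. The wrist camera is an equidistant fisheye: a pixel r from the principal point sees the ray r / f radians off the axis. A picture is of the moment at which its call begins. There is no depth.
- ctrl.finish_job(): hands the job in, once; it reports no verdict.
The state is a dict: "t": time; "qpos": joint angles; "qvel": joint speeds; "effort": joint torques, N m; "position": TCP position; "tool_rot": TCP orientation; "contact_force": force on the tool from outside, world axes, zero at the start; "ft_torque": the same for the moment, N m; "gripper_width": finger opening in mm.
Only numpy, scipy, OpenCV 4.12 (cv2) and the standard library are available. Lean on these libraries where they do the work, as an engineer would, in place of code of your own. Each camera call takes 0.05 s, during which the arm holds its last target.

## Working session

There is one attempt and no reset: what is moved stays moved. The work goes in short steps, Python scripts to look and compute and a tool call to move; the robot and the scene stay as the last step left them, time stands still between calls to the robot, and variables do not carry over. Pictures are saved under pics/ and viewed, and the job is handed in when it is done.

Besides the shell and the picture viewer there is one more tool, called as name(argument=value, ...) on one line, values as JSON. step_arm: Moves the arm, as the interface text tells. Its arguments: {"type":"object","properties":{"xyz":{"type":"array"},"rotation":{"type":"array"},"gripper":{"type":"array"}},"required":["xyz","rotation","gripper"]}

```bash
mkdir -p pics; ls; cat > h.py <<'E'
import numpy as np, cv2
from rig import ctrl, get_image
def snap(n,fn):
    d=get_image(n); cv2.imwrite(f'pics/{fn}.png',d['img'][:,:,::-1]); np.savez(f'pics/{fn}.npz',**d); return d
def proj(d,X):
    X=np.atleast_2d(X); c=X@np.array(d['R']).T+np.array(d['t']); p=c@np.array(d['mtx']).T; return p[:,:2]/p[:,2:]
def ray(d,uv):
    R=np.array(d['R']);K=np.array(d['mtx']); o=-R.T@np.array(d['t']); v=R.T@np.linalg.solve(K,np.array([uv[0],uv[1],1.])); return o,v/np.linalg.norm(v)
def onz(d,uv,z):
    o,v=ray(d,uv); return o+v*(z-o[2])/v[2]
def tri(d1,u1,d2,u2):
    o1,a=ray(d1,u1);o2,b=ray(d2,u2); s=np.linalg.lstsq(np.stack([a,-b],1),o2-o1,rcond=None)[0]
    p,q=o1+a*s[0],o2+b*s[1]; return (p+q)/2,np.linalg.norm(p-q)
def load(fn): return dict(np.load(f'pics/{fn}.npz'))
E
python3 - <<'E'
from h import *
for n in('scene','top','wrist'):
    d=snap(n,n+'0'); print(n,d['mtx'],d['R'],d['t'])
print(ctrl.get_state())
E
```

```text
pics
scene [[486.28732567   0.         254.69013616]
 [  0.         486.28732567 191.9164739 ]
 [  0.           0.           1.        ]] [[ 0.28549974  0.95827979 -0.01377441]
 [ 0.53439312 -0.17110938 -0.82773521]
 [-0.79555886  0.22895724 -0.56094981]] [-189.8619832  -176.00287532 1976.82675434]
top [[372.21833521   0.         257.75829239]
 [  0.         372.21833521 191.847295  ]
 [  0.           0.           1.        ]] [[ 0.01651734 -0.9998062  -0.01071122]
 [-0.9993559  -0.01616667 -0.03203771]
 [ 0.03185834  0.0112335  -0.99942926]] [  29.77133924  531.7386915  1258.43367192]
wrist [[297.31863964   0.         255.68139761]
 [  0.         297.31863964 189.22362411]
 [  0.           0.           1.        ]] [[ 0.44071594 -0.89764347 -0.00238187]
 [-0.85856558 -0.42230133  0.29073482]
 [-0.26198207 -0.12608648 -0.95680071]] [-574.28147861  -37.64269941  378.23235308]
{'t': 0.15, 'qpos': array([-1.32507094e+00,  1.58904533e-01,  1.59795968e+00, -2.42163948e-05,
        1.38622151e+00, -2.10134629e-01]), 'qvel': array([ 0.0011351 , -0.00195298, -0.00482568,  0.0015898 ,  0.00057353,
       -0.00066292]), 'effort': array([-4.65816847e-04, -3.96379316e+01, -3.31783926e+01, -2.86986924e-04,
        5.44809780e-03, -1.16784602e-05]), 'position': array([ 252.97251127, -515.82988441,  230.53458305]), 'tool_rot': array([ 0.86817569,  1.39214394, -0.86650396]), 'contact_force': array([-0.08219224, -0.386433  , -0.47507189]), 'ft_torque': array([-0.01627253, -0.0539516 , -0.0155644 ]), 'gripper_width': 85.80893888116344}
```

View pics/scene0.png

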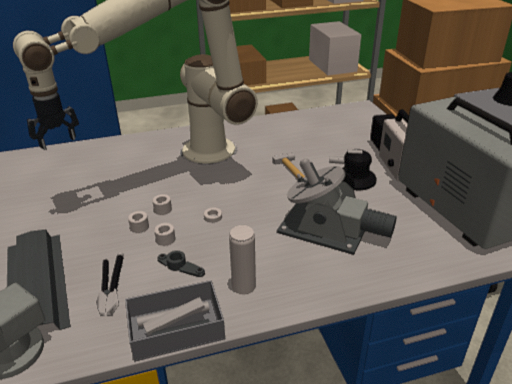

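View pics/top0.png

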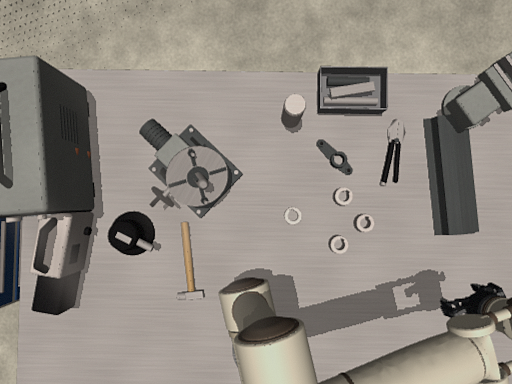

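View pics/wrist0.png

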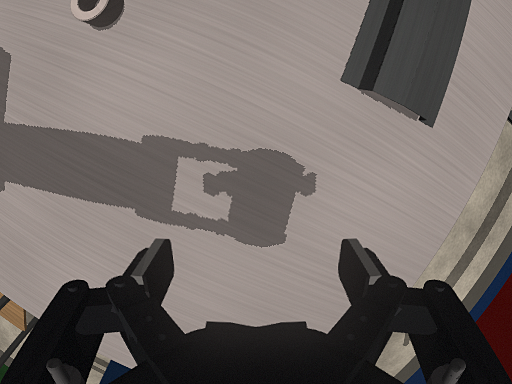

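Three rings look like the tall spacer: top (343,197), (364,223) and (339,244). (293,215) is clearly lower, so it is the short spacer. Right of the robot is −y, which is +u in the top view, so (364,223) is the one meant (scene (138,222)). I'll confirm this in an enlarged crop.

```bash
python3 - <<'E'
from h import *
t=load('top0');s=load('scene0')
a=cv2.resize(t['img'][140:260,275:385],None,fx=4,fy=4,interpolation=cv2.INTER_CUBIC)
b=cv2.resize(s['img'][185:285,120:230],None,fx=3.2,fy=4.8,interpolation=cv2.INTER_CUBIC)
cv2.imwrite('pics/c1.png',np.hstack([a,b])[:,:,::-1])
c=cv2.resize(t['img'][115:225,135:245],None,fx=4,fy=4,interpolation=cv2.INTER_CUBIC)
e=cv2.resize(s['img'][145:245,275:365],None,fx=4,fy=4.4,interpolation=cv2.INTER_CUBIC)
cv2.imwrite('pics/c2.png',np.hstack([c,e])[:,:,::-1])
for uv in[(343,197),(364,223),(339,244)]: print(onz(t,uv,45))
p=onz(t,(364,223),45);print(proj(s,p))
E
```

```text
[ 517.57432725 -243.25350764   45.        ]
[ 433.21365505 -312.90764449   45.        ]
[ 362.99698038 -231.57011168   45.        ]
[[138.55706689 214.65732638]]
```

View pics/c1.png

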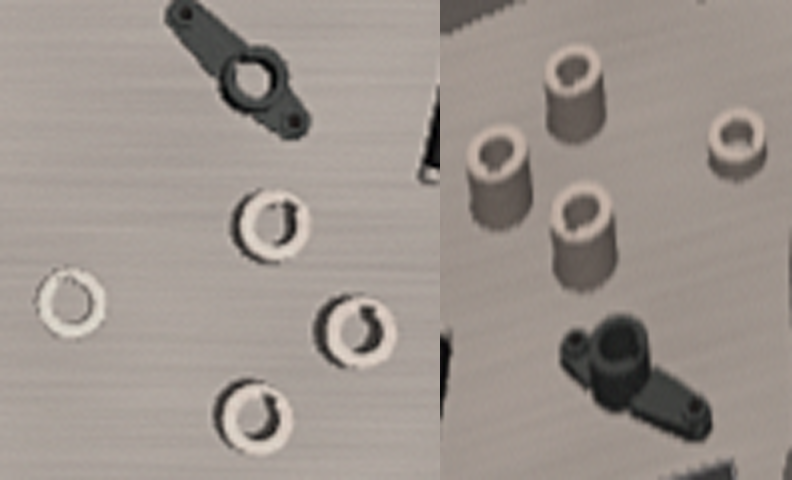

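View pics/c2.png

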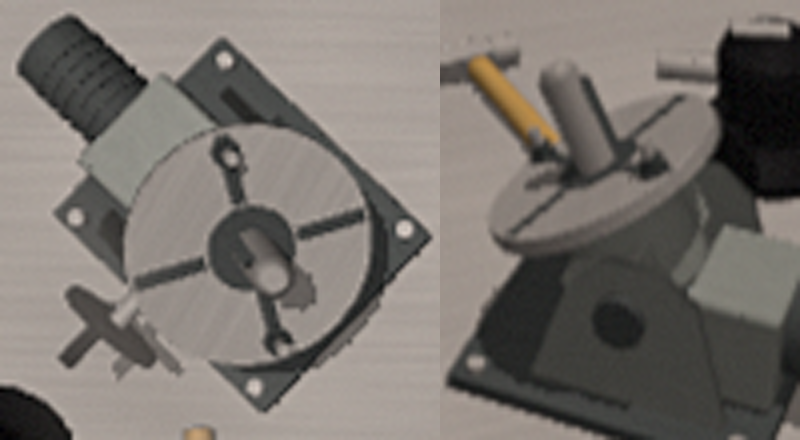

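```bash
cat >> h.py <<'E'
from scipy.spatial.transform import Rotation as Ro
def wray(d,uv):
    R=np.array(d['R']);K=np.array(d['mtx']); o=-R.T@np.array(d['t']); x=np.array([(uv[0]-K[0,2])/K[0,0],(uv[1]-K[1,2])/K[1,1]]); r=np.linalg.norm(x)
    v=np.r_[x/r*np.sin(r),np.cos(r)] if r>1e-9 else np.array([0,0,1.]); return o,R.T@v
def wonz(d,uv,z):
    o,v=wray(d,uv); return o+v*(z-o[2])/v[2]
def wproj(d,X):
    c=np.atleast_2d(X)@np.array(d['R']).T+np.array(d['t']); rho=np.linalg.norm(c[:,:2],axis=1); th=np.arctan2(rho,c[:,2]); K=d['mtx']
    return np.stack([K[0,2]+K[0,0]*th*c[:,0]/rho,K[1,2]+K[1,1]*th*c[:,1]/rho],1)
def st():
    s=ctrl.get_state(); print('t',round(s['t'],2),'pos',s['position'].round(1),'rv',s['tool_rot'].round(3),'F',s['contact_force'].round(1),'w',round(s['gripper_width'],1),'q',s['qpos'].round(2)); return s
E
python3 - <<'E'
from h import *
s=st(); R=Ro.from_rotvec(s['tool_rot']).as_matrix(); print(R.round(3))
w=load('wrist0'); o=-w['R'].T@w['t']; print('cam world',o,'cam in tool',R.T@(o-s['position']),'axis in tool',R.T@w['R'][2])
t=load('top0');sc=load('scene0')
# arbor tip: top c2 (275,283)->, scene c2
ut=(135+278/4,115+285/4); us=(275+(563-440)/4,145+70/4.4); print('tip',tri(t,ut,sc,us))
# seat
print('lever hub',onz(t,(275+252/4,140+78/4),34), 'ends',onz(t,(275+185/4,140+12/4),10),onz(t,(275+295/4,140+124/4),10))
for uv in((230,158),(275,345)): print('bolt',onz(t,(135+uv[0]/4,115+uv[1]/4),160))
# faceplate ellipse center approx
print('plate', onz(t,(135+246/4,115+246/4),150))
for n,uv in dict(can=(294,103),hammerhead=(190,295),hamend=(185,222),sander=(131,233),short=(293,215)).items(): print(n,onz(t,uv,0 if n[0]=='h' else 20))
E
```

```text
t 0.15 pos [ 253.  -515.8  230.5] rv [ 0.868  1.392 -0.867] F [-0.1 -0.4 -0.5] w 85.8 q [-1.33  0.16  1.6  -0.    1.39 -0.21]
[[-0.     0.898  0.44 ]
 [ 0.001  0.44  -0.898]
 [-1.     0.    -0.001]]
cam world [ 319.8663698  -483.70659387  371.46916282] cam in tool [-140.91392785   74.24523485    0.39989806] axis in tool [ 9.56718972e-01 -2.91012520e-01 -7.22185838e-04]
tip (array([540.30060436, 195.3930779 , 208.37764686]), np.float64(12.225905153238065))
lever hub [ 642.71388657 -227.84731644   34.        ] ends [ 701.21233367 -175.21685041   10.        ] [ 607.00325016 -269.53994758   10.        ]
bolt [635.73958097 235.21429593 160.        ]
bolt [495.52096947 198.28869571 160.        ]
plate [570.24663265 223.46586142 150.        ]
can [834.67110897 -79.75709544  20.        ]
hammerhead [176.46719012 263.38330595   0.        ]
hamend [424.0885704  286.08942631   0.        ]
sander [384.99402892 463.70717923  20.        ]
short [454.83020383 -81.48758373  20.        ]
```

step_arm(xyz=[[18,20.3,-8],[18,20.3,-8],[18,20.3,-8],[18,20.3,-8],[18,20.3,-8],[18,20.3,-8],[18,20.3,-8],[18,20.3,-8],[18,20.3,-8],[18,20.3,-8],[18,20.3,-8]], rotation=[[0,0,-1.15],[0,0,-1.15],[0,0,-1.15],[0,0,-1.15],[0,0,-1.15],[0,0,-1.15],[0,0,-1.15],[0,0,-1.15],[0,0,-1.15],[0,0,-1.15],[0,0,-1.15]], gripper=[8.5,8.5,8.5,8.5,8.5,8.5,8.5,8.5,8.5,8.5,8.5])

```text
t: 1.25
position: [432.9, -313.6, 151.3]
tool_rot: [1.698, 0.798, -1.698]
contact_force: [-0.4, 0.2, -0.4]
gripper_width: 85.3
```

```bash
python3 - <<'E'
from h import *
st(); snap('wrist','w1'); snap('top','t1')
E
```

```text
t 1.25 pos [ 432.9 -313.6  151.3] rv [ 1.698  0.798 -1.698] F [-0.4  0.2 -0.4] w 85.3 q [-0.85  0.13  1.79  0.    1.22  1.41]
```

View pics/w1.png

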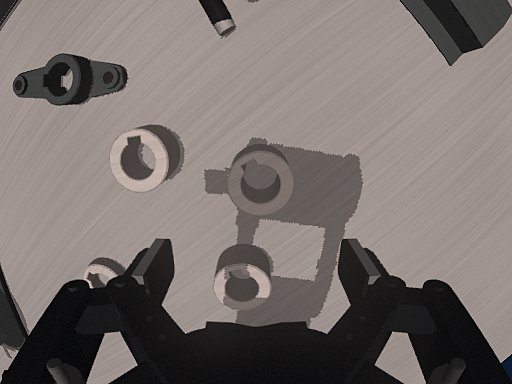

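The target ring appears at about (262,180) with its keyway at about (248,163), upper left. The other two rings are at (140,160) and (242,285), the lever at (67,80). I'll measure it now.

```bash
python3 - <<'E'
from h import *
d=load('w1'); print('pred',wproj(d,[[433,-313,45],[517,-243,45],[363,-231,45]]))
c=cv2.resize(d['img'][130:230,215:315],None,fx=6,fy=6,interpolation=cv2.INTER_CUBIC)
cv2.imwrite('pics/c3.png',c[:,:,::-1])
E
```

```text
pred [[254.98035389 188.62916958]
 [135.67240416 167.36487481]
 [236.82201389 288.99606854]]
```

View pics/c3.png

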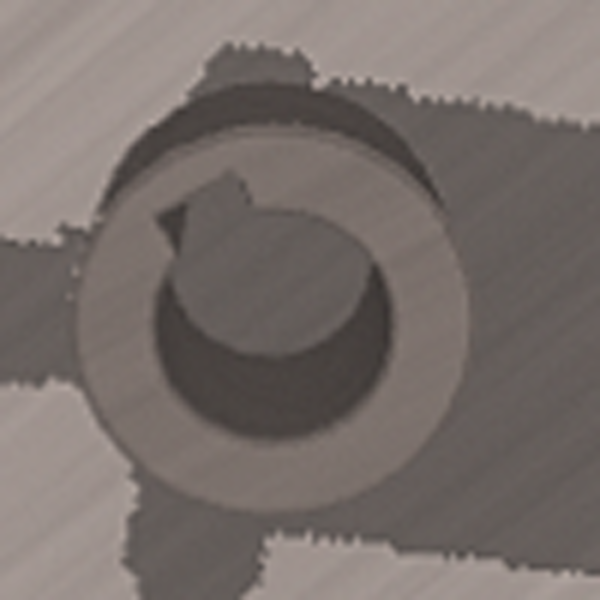

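```bash
python3 - <<'E'
from h import *
d=load('w1'); f=lambda x,y:((x+.5)/6-.5+215,(y+.5)/6-.5+130)
P=[wonz(d,f(*p),45) for p in[(77,317),(470,317),(273,122),(273,512)]]
for p in P: print(p.round(1))
c=((P[0]+P[1])/2+(P[2]+P[3])/2)/2; print('c',c, np.linalg.norm(P[0]-P[1]),np.linalg.norm(P[2]-P[3]))
B=[wonz(d,f(*p),45) for p in[(154,322),(393,322),(273,438)]];print('bore',[(b-c)[:2].round(1) for b in B])
k=[wonz(d,f(*p),45) for p in[(155,215),(232,172)]]
for q in k: v=(q-c)[:2]; print(v,np.linalg.norm(v),np.degrees(np.arctan2(v[1],v[0])))
s=st();R=Ro.from_rotvec(s['tool_rot']).as_matrix();y=R[:,1];print('tool y az',np.degrees(np.arctan2(y[1],y[0])), 'in tool',R.T@(c-s['position']))
E
```

```text
[ 452.6 -298.2   45. ]
[ 416.3 -342.    45. ]
[ 456.4 -338.    45. ]
[ 411.2 -300.8   45. ]
c [ 434.12326539 -319.74912277   45.        ] 56.82603919277998 58.61106327111587
bore [array([10.8, 13.5]), array([-11.2, -13.1]), array([-13.9,  11.5])]
[22.68552145  3.11595327] 22.89851629102146 7.820881651697444
[20.48067157 -9.26580684] 22.479170008559898 -24.342811036488623
t 1.35 pos [ 432.9 -313.6  151.3] rv [ 1.699  0.797 -1.699] F [-0.9 -0.1  0.6] w 84.8 q [-0.85  0.13  1.79  0.    1.22  1.41]
tool y az -39.726855589169325 in tool [106.34670733   4.86999886   3.97127355]
```

step_arm(xyz=[[0.1,-0.6,-3.5],[0.1,-0.6,-7.5],[0.1,-0.6,-7.5],[0.1,-0.6,-7.5],[0.1,-0.6,-7.5],[0.1,-0.6,-7.5]], rotation=[[0,0,0.55],[0,0,0.55],[0,0,0.55],[0,0,0.55],[0,0,0.55],[0,0,0.55]], gripper=[8.5,8.5,8.5,8.5,8.5,8.5])

```text
t: 1.95
position: [434.1, -319.6, 76.6]
tool_rot: [1.316, 1.136, -1.316]
contact_force: [-0.0, -0.2, 0.6]
gripper_width: 85.3
```

```bash
python3 - <<'E'
from h import *
st(); d=snap('wrist','w2')
c=cv2.resize(d['img'][200:330,170:330],None,fx=5,fy=4.5,interpolation=cv2.INTER_CUBIC)
cv2.imwrite('pics/c4.png',c[:,:,::-1])
E
```

```text
t 1.95 pos [ 434.1 -319.6   76.6] rv [ 1.316  1.136 -1.316] F [-0.  -0.2  0.6] w 85.3 q [-0.86  0.24  1.83  0.    1.07  0.86]
```

View pics/c4.png

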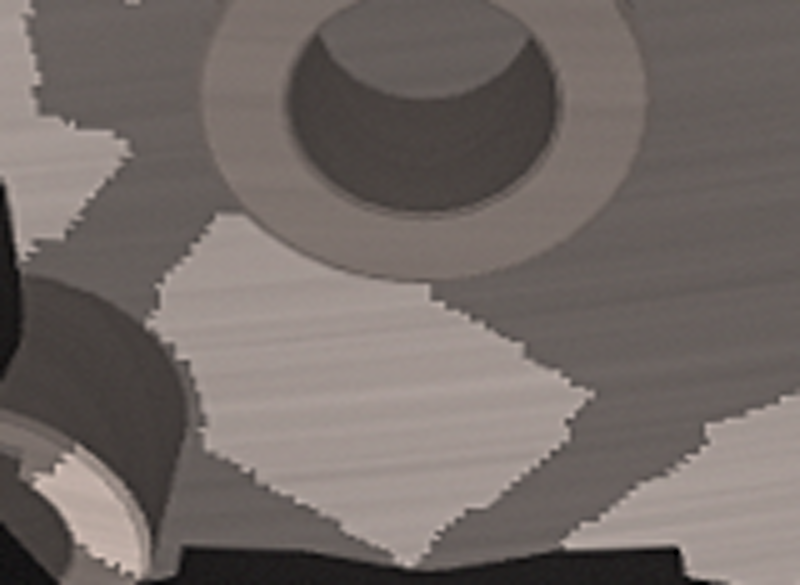

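```bash
python3 - <<'E'
from h import *
d=load('w2')
c=cv2.resize(d['img'][160:280,185:325],None,fx=5,fy=5,interpolation=cv2.INTER_CUBIC)
cv2.imwrite('pics/c5.png',c[:,:,::-1])
E
```

```text
(no output)
```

View pics/c5.png

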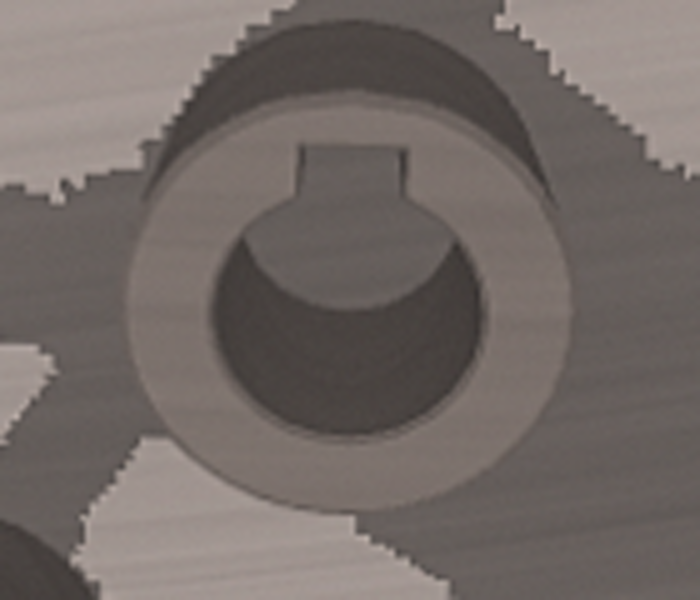

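```bash
python3 - <<'E'
from h import *
from scipy.optimize import least_squares
d=load('w2'); f=lambda x,y:((x+.5)/5-.5+185,(y+.5)/5-.5+160)
s=st();T=Ro.from_rotvec(s['tool_rot']).as_matrix()
g=lambda p,z=45:(T.T@(wonz(d,f(*p),z)-s['position']))[1:]
P=np.array([g(p) for p in[(127,310),(572,310),(350,92),(350,512),(196,460),(500,460)]]);print(P.round(1))
r=least_squares(lambda q:np.linalg.norm(P-q[:2],axis=1)-q[2],[0,0,30]);print('outer',r.x,r.fun.round(2))
B=np.array([g(p) for p in[(212,312),(483,312),(348,440),(258,410),(440,410)]])
r2=least_squares(lambda q:np.linalg.norm(B-q[:2],axis=1)-q[2],[0,0,17]);print('bore',r2.x,r2.fun.round(2))
for p in[(298,145),(408,148)]: v=g(p)-r.x[:2];print(v,np.degrees(np.arctan2(v[1],v[0])))
E
```

```text
t 2.0 pos [ 434.2 -319.6   76.7] rv [ 1.316  1.136 -1.316] F [ 0.5 -0.5 -0.1] w 85.1 q [-0.86  0.24  1.83  0.    1.07  0.86]
[[  0.3 -28.7]
 [  0.4  27.8]
 [ 28.9  -0.4]
 [-29.1  -0.4]
 [-21.3 -20.8]
 [-21.2  19.4]]
outer [-0.32593395 -0.54296536 28.77402797] [-0.57 -0.42  0.44  0.05  0.37  0.14]
bore [-1.04334499 -0.65510565 17.21126333] [ 0.02 -0.08 -0.16  0.03  0.18]
[22.56097552 -6.13368268] -15.209462708370893
[22.18516285  7.22089452] 18.029190819057085
```

step_arm(xyz=[[-0.05,0.05,-3],[-0.05,0.05,-6.2],[-0.05,0.05,-6.2],[-0.05,0.05,-6.2],[-0.05,0.05,-6.2],[-0.05,0.05,-6.2],[-0.05,0.05,-6.2],[-0.05,0.05,-6.2],[-0.05,0.05,-6.2],[-0.05,0.05,-6.2]], rotation=[[0,0,0.02],[0,0,0.02],[0,0,0.02],[0,0,0.02],[0,0,0.02],[0,0,0.02],[0,0,0.02],[0,0,0.02],[0,0,0.02],[0,0,0.02]], gripper=[8.5,8.5,8.5,5,5,5,5,5,5,5])

```text
t: 3.0
position: [435.0, -320.3, 16.6]
tool_rot: [1.299, 1.143, -1.299]
contact_force: [-0.5, -0.4, 6.5]
gripper_width: 58.6
```

step_arm(xyz=[[0,0,5],[0,0,10],[0,5,15],[0,10,20],[0,15,25],[0,20,29],[0,25,29],[0,30,29]], rotation=[[0,0,0],[0,0,0],[0,0,0],[0,0,0.1],[0,0,0.2],[0,0,0.3],[0,0,0.4],[0,0,0.5]], gripper=[5,5,5,5,5,5,5,5])

```text
t: 3.8
position: [433.9, -80.9, 290.6]
tool_rot: [0.926, 1.36, -0.925]
contact_force: [1.8, 0.7, -2.7]
gripper_width: 58.5
```

```bash
python3 - <<'E'
from h import *
st(); d=snap('wrist','w3')
t=load('t1'); 
a=onz(t,(135+278/4,115+285/4),219); b=onz(t,(135+246/4,115+245/4),150); v=b-a; print(a,b,np.degrees(np.arctan2(v[1],v[0])),np.linalg.norm(v[:2]))
img=cv2.resize(t['img'][120:220,145:245],None,fx=6,fy=6,interpolation=cv2.INTER_CUBIC); cv2.imwrite('pics/c6.png',img[:,:,::-1])
E
```

```text
t 3.8 pos [433.9 -80.9 290.6] rv [ 0.926  1.36  -0.925] F [ 1.8  0.7 -2.7] w 58.5 q [-0.46 -0.24  1.87  0.    1.51  0.73]
[537.95408076 187.84536018 219.        ] [571.00629971 223.48242596 150.        ] 47.15508090232347 48.6050371348446
```

View pics/w3.png

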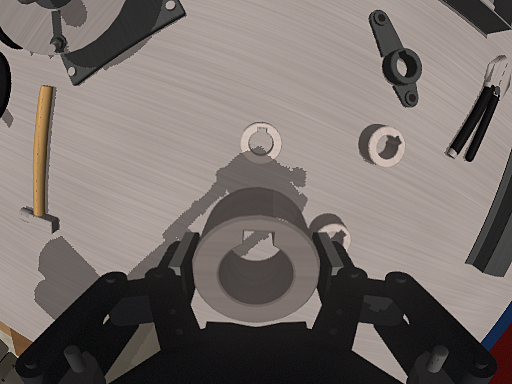

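View pics/c6.png

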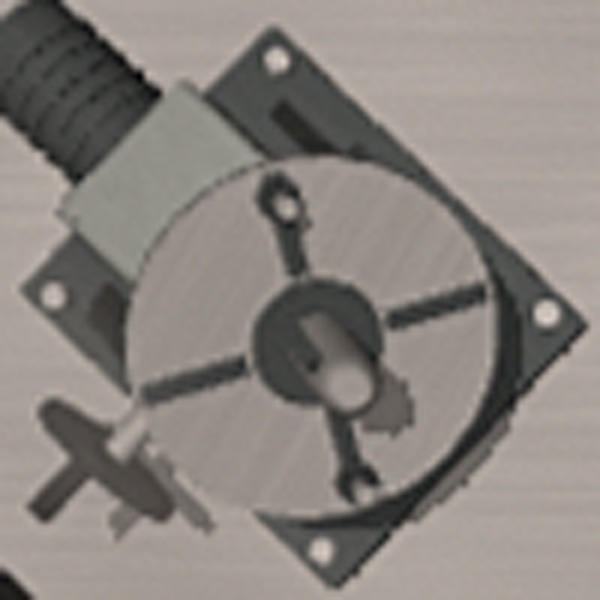

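```bash
cat >> h.py <<'E'
def seatR(az):
    u=np.array([np.cos(az),np.sin(az),0]); zz=np.array([0,0,1.]); Z=np.cos(np.pi/6)*zz-.5*u; X=np.cos(np.pi/6)*u+.5*zz
    return np.stack([X,np.cross(Z,X),Z],1)
def delta(Pt,Rt):
    s=st(); Tc=Ro.from_rotvec(s['tool_rot']); dr=(Ro.from_matrix(Rt)*Tc.inv()).as_rotvec()
    print('delta cm',((Pt-s['position'])/10).round(2),'rot',dr.round(3))
def toolR(S,phi): # tool y at angle phi about seat z from seat x
    y=S@np.array([np.cos(phi),np.sin(phi),0]); x=-S[:,2]; return np.stack([x,y,np.cross(x,y)],1)
E
python3 - <<'E'
from h import *
t=load('t1'); f=lambda x,y:((x+.5)/6-.5+145,(y+.5)/6-.5+120)
Q=[onz(t,f(*p),12)[:2] for p in[(277,58),(52,296),(322,548),(546,313)]]
for i in range(4):
    v=Q[(i+1)%4]-Q[i]; print(Q[i].round(1),np.linalg.norm(v).round(1),np.degrees(np.arctan2(v[1],v[0])).round(2))
print(np.mean(Q,0))
# slots/plate ellipse: outer
print([onz(t,f(*p),150).round(1) for p in[(310,342)]])
az=np.radians(45); S=seatR(az); seat=np.array([*np.mean(Q,0),150]); tip=seat+80*S[:,2]; print('tip',tip)
delta(tip+50*S[:,2]-75*S[:,0],toolR(S,0))
E
```

```text
[741.6 271.1] 186.3 137.79
[603.6 396.3] 210.6 -131.85
[463.  239.4] 183.7 -42.6
[598.3 115. ] 211.9 47.46
[601.61109755 255.46347674]
[array([570. , 224.2, 150. ])]
tip [573.3268263  227.17920549 219.2820323 ]
t 3.85 pos [434.2 -74.1 292.1] rv [ 0.923  1.365 -0.913] F [ 1.4  8.  -0.1] w 58.6 q [-0.45 -0.25  1.87  0.01  1.51  0.73]
delta cm [ 7.55 23.76 -6.7 ] rot [ 0.287 -0.433  0.388]
```

```bash
python3 - <<'E'
from h import *
S=seatR(np.radians(47.7)); seat=np.array([568,221,150]); tip=seat+80*S[:,2]; print('tip',tip)
delta(tip+60*S[:,2]-75*S[:,0],toolR(S,0))
E
```

```text
tip [541.07949946 191.4147562  219.2820323 ]
t 3.85 pos [434.2 -74.1 292.1] rv [ 0.923  1.365 -0.913] F [ 1.4  8.  -0.1] w 58.6 q [-0.45 -0.25  1.87  0.01  1.51  0.73]
delta cm [ 4.29 19.53 -5.83] rot [ 0.298 -0.427  0.434]
```

step_arm(xyz=[[1,5,-1],[2,10,-3],[4.3,15,-5.8],[4.3,19.5,-5.8],[4.3,19.5,-5.8],[4.3,19.5,-5.8],[4.3,19.5,-5.8],[4.3,19.5,-5.8]], rotation=[[0.06,-0.085,0.087],[0.12,-0.17,0.174],[0.18,-0.255,0.26],[0.298,-0.427,0.434],[0.298,-0.427,0.434],[0.298,-0.427,0.434],[0.298,-0.427,0.434],[0.298,-0.427,0.434]], gripper=[5,5,5,5,5,5,5,5])

```text
t: 4.65
position: [477.4, 112.1, 230.8]
tool_rot: [0.934, 1.272, -0.185]
contact_force: [0.5, -0.2, -2.6]
gripper_width: 58.2
```

```bash
python3 - <<'E'
from h import *
st(); d=snap('wrist','w4')
E
```

```text
t 4.65 pos [477.4 112.1 230.8] rv [ 0.934  1.272 -0.185] F [ 0.5 -0.2 -2.6] w 58.2 q [-0.32 -0.37  2.16  0.51  1.17  0.27]
```

View pics/w4.png

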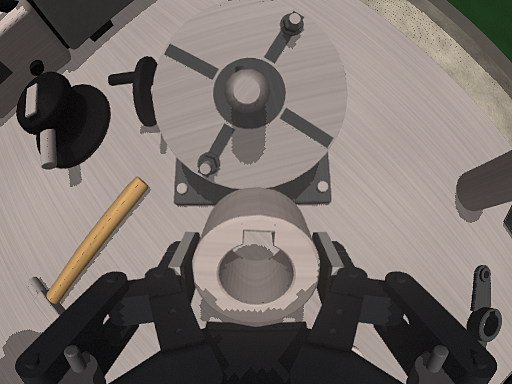

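```bash
python3 - <<'E'
from h import *
d=load('w4')
c=cv2.resize(d['img'][50:135,205:290],None,fx=7,fy=7,interpolation=cv2.INTER_CUBIC)
c=np.clip((c.astype(float)-20)*1.6,0,255).astype(np.uint8)
cv2.imwrite('pics/c7.png',c[:,:,::-1])
E
```

```text
(no output)
```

View pics/c7.png

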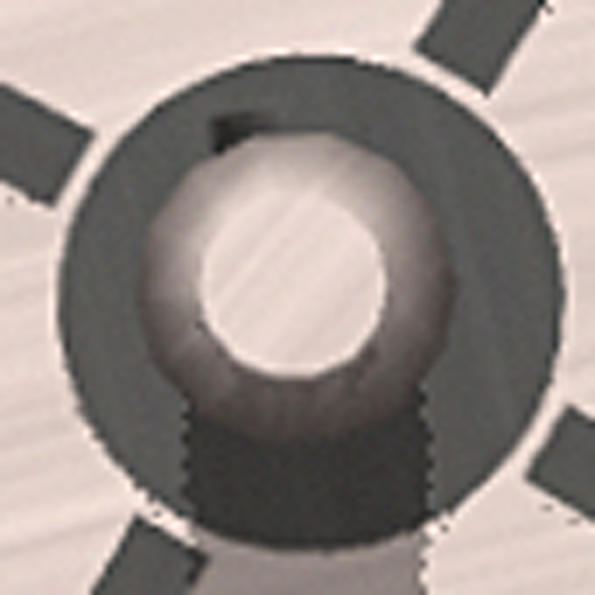

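```bash
python3 - <<'E'
from h import *
d=load('w4'); f=lambda x,y:((x+.5)/7-.5+205,(y+.5)/7-.5+50)
a=wonz(d,f(293,286),219.28); b=wonz(d,f(312,302),150); print('tip',a,'seat',b); v=(b-a); print(np.degrees(np.arctan2(v[1],v[0])),np.linalg.norm(v[:2]),np.linalg.norm(v))
# bolts tops? key in seat plane z=62
S=seatR(np.radians(47.7)); seat=(b+ (a-80*S[:,2]))/2; print(seat)
def onplane(uv,h):
    o,r=wray(d,uv); n=S[:,2]; p=o+r*((seat+h*n-o)@n)/(r@n); return S.T@(p-seat)
for uv in [(210,115),(268,115),(215,150),(238,120)]:
    for h in(64,60): p=onplane(f(*uv),h); print(uv,h,p.round(1),np.degrees(np.arctan2(p[1],p[0])).round(1),np.hypot(*p[:2]).round(1))
for uv in[(143,290),(456,290),(293,130)]: print('sil',onplane(f(*uv),72).round(1))
o=-d['R'].T@d['t']; print('cam in seat',S.T@(o-seat))
E
```

```text
tip [540.94035328 188.7609959  219.28      ] seat [568.17399721 218.32446235 150.        ]
47.348961070226494 40.19539663328114 80.09611919754155
[568.01742551 218.33535102 149.99898385]
(210, 115) 64 [18.5  8.8 64. ] 25.3 20.5
(210, 115) 60 [19.  9. 60.] 25.4 21.0
(268, 115) 64 [18.3  2.8 64. ] 8.8 18.6
(268, 115) 60 [18.8  3.  60. ] 9.1 19.0
(215, 150) 64 [14.8  8.3 64. ] 29.3 17.0
(215, 150) 60 [15.2  8.6 60. ] 29.4 17.4
(238, 120) 64 [17.9  5.9 64. ] 18.3 18.8
(238, 120) 60 [18.3  6.1 60. ] 18.4 19.3
sil [ 0.2 15.2 72. ]
sil [ -0.4 -15.7  72. ]
sil [15.9  0.1 72. ]
cam in seat [ -6.03252551  -5.47392875 280.49076712]
```

```bash
python3 - <<'E'
from h import *
S=seatR(np.radians(47.5)); seat=np.array([568.,218.3,150]); s=st()
print(S.T@(s['position']-seat))
delta(seat+S@np.array([-40,20,140]),toolR(S,0))
E
```

```text
t 4.7 pos [477.4 112.2 230.8] rv [ 0.934  1.272 -0.185] F [-0.1  0.5 -2.1] w 58.6 q [-0.32 -0.37  2.16  0.51  1.17  0.27]
[-80.3261597   -4.88080355 139.72381865]
t 4.7 pos [477.4 112.2 230.8] rv [ 0.934  1.272 -0.185] F [-0.1  0.5 -2.1] w 58.6 q [-0.32 -0.37  2.16  0.51  1.17  0.27]
delta cm [0.52 4.25 2.04] rot [ 0.003 -0.008  0.01 ]
```

step_arm(xyz=[[0.5,4.2,2.0],[0.5,4.2,2.0],[0.5,4.2,2.0],[0.5,4.2,2.0]], rotation=[[0,-0.01,0.01],[0,-0.01,0.01],[0,-0.01,0.01],[0,-0.01,0.01]], gripper=[5,5,5,5])

```text
t: 5.1
position: [481.6, 154.5, 249.5]
tool_rot: [0.927, 1.269, -0.171]
contact_force: [0.1, 0.7, -1.5]
gripper_width: 58.4
```

```bash
python3 - <<'E'
from h import *
st(); d=snap('wrist','w5')
S=seatR(np.radians(47.5)); seat=np.array([568.,218.3,150]);u,v=wproj(d,seat+70*S[:,2])[0].astype(int);print(u,v)
c=cv2.resize(d['img'][v-50:v+50,u-55:u+55],None,fx=6,fy=6,interpolation=cv2.INTER_CUBIC)
c=np.clip((c.astype(float)-20)*1.6,0,255).astype(np.uint8)
cv2.imwrite('pics/c8.png',c[:,:,::-1])
E
```

```text
t 5.1 pos [481.6 154.5 249.5] rv [ 0.927  1.269 -0.171] F [ 0.1  0.7 -1.5] w 58.4 q [-0.21 -0.37  2.13  0.49  1.15  0.38]
284 146
```

View pics/c8.png

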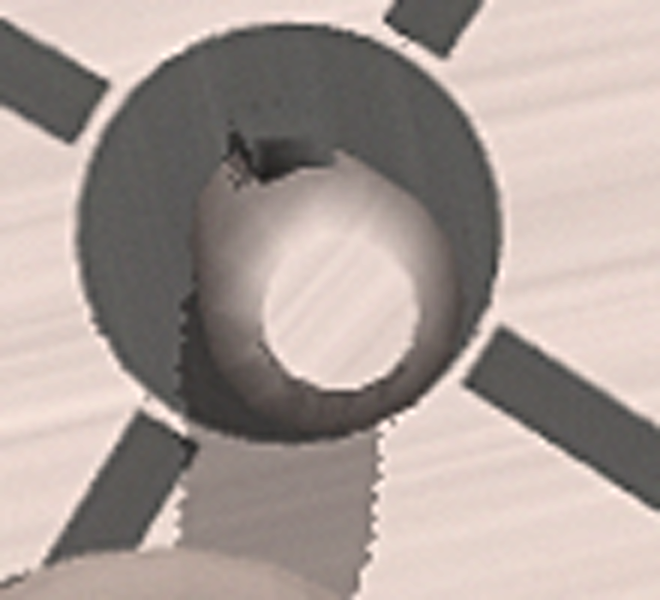

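```bash
python3 - <<'E'
from h import *
d=load('w5');u,v=284,146; print(u-20,v-32)
c=cv2.resize(d['img'][v-32:v-12,u-22:u+8],None,fx=24,fy=24,interpolation=cv2.INTER_NEAREST)
c=np.clip((c.astype(float)-15)*3,0,255).astype(np.uint8)
cv2.imwrite('pics/c9.png',c[:,:,::-1])
S=seatR(np.radians(47.5)); seat=np.array([568.,218.3,150])
for th in (10,15,20,25):
  t=np.radians(th); R=np.array([[np.cos(t),-np.sin(t),0],[np.sin(t),np.cos(t),0],[0,0,1]])
  pts=np.array([[16,3,64],[21,3,64],[21,-3,64],[16,-3,64],[21,5,60],[21,-5,60],[21,5,0],[21,-5,0]])@R.T
  print(th,((wproj(d,seat+pts@S.T)-[u-22,v-32]+.5)*24).round(0).tolist())
E
```

```text
264 114
10 [[347.0, 257.0], [320.0, 95.0], [516.0, 64.0], [542.0, 226.0], [248.0, 98.0], [568.0, 47.0], [166.0, 13.0], [419.0, -28.0]]
15 [[304.0, 275.0], [262.0, 116.0], [455.0, 67.0], [496.0, 227.0], [192.0, 124.0], [507.0, 45.0], [122.0, 34.0], [370.0, -29.0]]
20 [[262.0, 296.0], [207.0, 142.0], [394.0, 76.0], [449.0, 231.0], [139.0, 155.0], [446.0, 48.0], [80.0, 58.0], [322.0, -26.0]]
25 [[222.0, 321.0], [154.0, 172.0], [335.0, 91.0], [403.0, 240.0], [89.0, 190.0], [386.0, 57.0], [41.0, 86.0], [275.0, -19.0]]
```

View pics/c9.png

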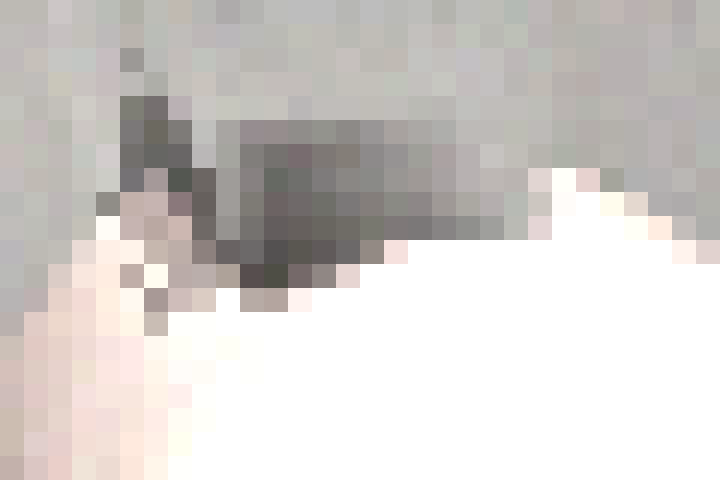

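```bash
python3 - <<'E'
from h import *
d=load('w5')
c=cv2.resize(d['img'][180:325,180:335],None,fx=5,fy=4,interpolation=cv2.INTER_CUBIC)
cv2.imwrite('pics/c10.png',c[:,:,::-1])
E
```

```text
(no output)
```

View pics/c10.png

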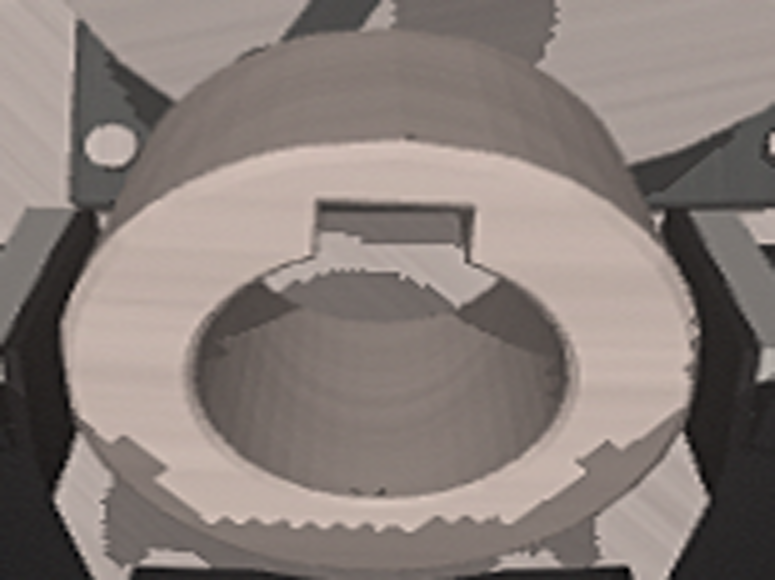

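```bash
python3 - <<'E'
from h import *
from scipy.optimize import least_squares
d=load('w5'); s=st(); T=Ro.from_rotvec(s['tool_rot']).as_matrix()
f=lambda x,y:((x+.5)/5-.5+180,(y+.5)/4-.5+180)
def g(p,h):
    o,r=wray(d,f(*p)); o=T.T@(o-s['position']); r=T.T@r; return (o+r*(h-o[0])/r[0])[1:]
for h in(-25,-29,-33):
    P=np.array([g(p,h) for p in[(62,335),(697,335),(380,140),(380,573),(130,220),(630,220)]])
    r=least_squares(lambda q:np.linalg.norm(P-q[:2],axis=1)-q[2],[0,0,30])
    B=np.array([g(p,h) for p in[(193,365),(572,365),(380,496),(240,450),(530,450)]])
    b=least_squares(lambda q:np.linalg.norm(B-q[:2],axis=1)-q[2],[0,0,17])
    K=[np.degrees(np.arctan2(*(g(p,h)-r.x[:2])[::-1])) for p in[(317,201),(473,206)]]
    k=g((473,206),h)-g((317,201),h)
    print(h,'outer',r.x.round(2),r.fun.round(1),'bore',b.x.round(2),b.fun.round(1),'key',np.round(K,1),np.mean(K), 'edge tilt',np.degrees(np.arctan2(-k[0],k[1])))
print('finger');
E
```

```text
t 5.15 pos [481.6 154.3 249.3] rv [ 0.928  1.269 -0.172] F [ 0.1 -0.3 -2.2] w 58.7 q [-0.21 -0.37  2.13  0.49  1.15  0.38]
-25 outer [-3.38  0.19 30.12] [-0.3 -0.3  0.2  0.2  0.   0.1] bore [-2.91  0.55 17.57] [ 0.1 -0.1  0.1 -0.2  0.1] key [-13.1  19.5] 3.2101295058145363 edge tilt 2.521441341378073
-29 outer [-0.74  0.19 29.09] [-0.3 -0.3  0.2  0.2  0.   0.1] bore [-0.29  0.54 16.96] [ 0.1 -0.1  0.1 -0.2  0.1] key [-13.1  19.5] 3.2101296322081385 edge tilt 2.5214413413780727
-33 outer [ 1.91  0.19 28.05] [-0.2 -0.3  0.2  0.2  0.   0.1] bore [ 2.34  0.53 16.36] [ 0.1 -0.1  0.1 -0.2  0.1] key [-13.1  19.5] 3.210129587944196 edge tilt 2.5214413413780705
finger
```

```bash
cat >> h.py <<'E'
S=seatR(np.radians(47.5)); seat=np.array([568.,218.3,150])
def goto(h,phi,off=(-.4,0),dxy=(0,0)):
    T=toolR(S,phi); delta(seat+S@np.array([dxy[0],dxy[1],h])-T@np.array([0,*off]),T)
def where():
    s=ctrl.get_state();T=Ro.from_rotvec(s['tool_rot']).as_matrix();M=S.T@T
    print('tcp in seat',(S.T@(s['position']-seat)).round(2),'phi',np.degrees(np.arctan2(M[1,1],M[0,1])).round(2),'tilt',np.degrees(M[2,:2]).round(2) if 0 else np.degrees(np.arccos(-M[2,0])).round(2),'Fseat',(S.T@s['contact_force']).round(1),'Mseat',(S.T@s['ft_torque']).round(2),'w',s['gripper_width'].round(1),'t',round(s['t'],2))
E
python3 - <<'E'
from h import *
where(); goto(106,np.radians(21.2))
for h in(96,88,80): print((S[:,2]*(h-106)/10).round(2))
E
```

```text
Traceback (most recent call last):
  File "h.py", line 39, in where
    print('tcp in seat',(S.T@(s['position']-seat)).round(2),'phi',np.degrees(np.arctan2(M[1,1],M[0,1])).round(2),'tilt',np.degrees(M[2,:2]).round(2) if 0 else np.degrees(np.arccos(-M[2,0])).round(2),'Fseat',(S.T@s['contact_force']).round(1),'Mseat',(S.T@s['ft_torque']).round(2),'w',s['gripper_width'].round(1),'t',round(s['t'],2))
                                                                                                                                                                                                                                                                                           ^^^^^^^^^^^^^^^^^^^^^^^^
AttributeError: 'float' object has no attribute 'round'
```

```bash
sed -i "s/s\['gripper_width'\].round(1),'t'/round(s['gripper_width'],1),'t'/" h.py
python3 - <<'E'
from h import *
where(); goto(106,np.radians(21.2))
for h in(96,88,80): print((S[:,2]*(h-106)/10).round(2))
E
```

```text
tcp in seat [-41.77  20.49 138.79] phi 0.08 tilt 0.08 Fseat [-1.2 -0.3 -1.8] Mseat [-0.    0.43 -0.01] w 58.7 t 5.15
t 5.15 pos [481.6 154.3 249.3] rv [ 0.928  1.269 -0.172] F [ 0.1 -0.3 -2.2] w 58.7 q [-0.21 -0.37  2.13  0.49  1.15  0.38]
delta cm [ 5.07  2.53 -0.73] rot [-0.123 -0.136  0.32 ]
[ 0.34  0.37 -0.87]
[ 0.61  0.66 -1.56]
[ 0.88  0.96 -2.25]
```

step_arm(xyz=[[2.5,1.3,0.5],[4.8,2.4,1],[5.07,2.53,0],[5.07,2.53,-0.73],[5.07,2.53,-0.73],[5.07,2.53,-0.73]], rotation=[[-0.04,-0.045,0.1],[-0.08,-0.09,0.21],[-0.123,-0.136,0.32],[-0.123,-0.136,0.32],[-0.123,-0.136,0.32],[-0.123,-0.136,0.32]], gripper=[5,5,5,5,5,5])

```text
t: 5.75
position: [531.8, 179.9, 241.8]
tool_rot: [0.613, 1.249, 0.063]
contact_force: [0.1, -0.1, -2.3]
gripper_width: 58.3
```

```bash
python3 - <<'E'
from h import *
where(); goto(106,np.radians(21.2)); snap('wrist','w6')
E
```

```text
tcp in seat [  0.19   0.76 105.95] phi 21.09 tilt 0.08 Fseat [-1.2 -0.2 -2. ] Mseat [-0.    0.44  0.05] w 58.3 t 5.75
t 5.75 pos [531.8 179.9 241.8] rv [0.613 1.249 0.063] F [ 0.1 -0.1 -2.3] w 58.3 q [-0.12 -0.2   2.01  0.49  1.06  0.07]
delta cm [ 0.05 -0.03  0.01] rot [-0.001 -0.002  0.001]
```

View pics/w6.png

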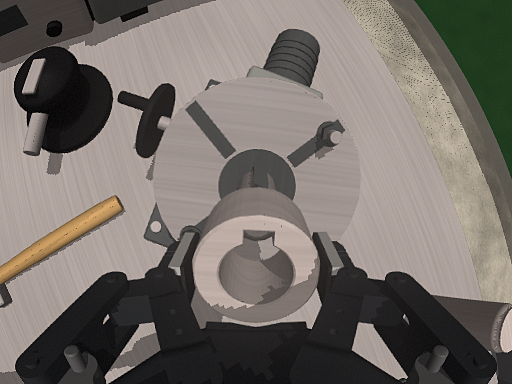

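```bash
python3 - <<'E'
from h import *
d=load('w6')
c=cv2.resize(d['img'][140:280,190:325],None,fx=5,fy=4.2,interpolation=cv2.INTER_CUBIC)
c=np.clip((c.astype(float)-15)*1.5,0,255).astype(np.uint8)
cv2.imwrite('pics/c11.png',c[:,:,::-1])
E
```

```text
(no output)
```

View pics/c11.png

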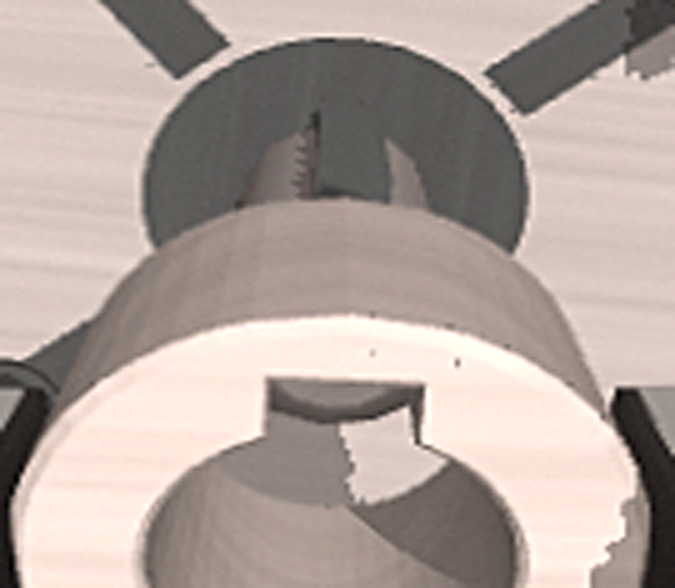

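```bash
python3 - <<'E'
from h import *
d=load('w6'); f=lambda x,y:((x+.5)/5-.5+190,(y+.5)/4.2-.5+140)
def onplane(uv,h):
    o,r=wray(d,uv); n=S[:,2]; p=o+r*((seat+h*n-o)@n)/(r@n); return S.T@(p-seat)
for uv in[(316,112),(385,138),(318,190),(388,190)]:
    for h in(0,10,25): p=onplane(f(*uv),h); print(uv,h,p.round(1),np.degrees(np.arctan2(p[1],p[0])).round(1),np.hypot(*p[:2]).round(1))
# boss ellipse centre check: left 142 right 528 top 38
for uv in[(142,185),(528,185),(338,38)]: print(onplane(f(*uv),0).round(1))
for th in (13,18,23):
  t=np.radians(th); R=np.array([[np.cos(t),-np.sin(t),0],[np.sin(t),np.cos(t),0],[0,0,1]])
  pts=np.array([[15.2,5,0],[21,5,0],[21,-5,0],[15.2,-5,0],[21,5,20],[21,-5,20]])@R.T
  print(th,(((wproj(d,seat+pts@S.T)-[190,140]+.5))*[5,4.2]).round(0).tolist())
E
```

```text
(316, 112) 0 [16.6  9.9  0. ] 31.0 19.3
(316, 112) 10 [18.7 10.6 10. ] 29.6 21.5
(316, 112) 25 [21.8 11.6 25. ] 28.1 24.7
(385, 138) 0 [15.8 -3.  -0. ] -10.8 16.1
(385, 138) 10 [17.9 -1.8 10. ] -5.8 18.0
(385, 138) 25 [21.1  0.  25. ] 0.0 21.1
(318, 190) 0 [ 1.3  3.7 -0. ] 70.3 4.0
(318, 190) 10 [ 4.1  4.7 10. ] 49.0 6.2
(318, 190) 25 [ 8.1  6.1 25. ] 36.7 10.1
(388, 190) 0 [ 5.7 -7.6  0. ] -53.0 9.5
(388, 190) 10 [ 8.3 -6.2 10. ] -36.8 10.3
(388, 190) 25 [12.1 -4.1 25. ] -18.7 12.7
[-8.7 32.7  0. ]
[ 15.5 -29.9  -0. ]
[32.1 11.9  0. ]
13 [[319.0, 128.0], [324.0, 101.0], [382.0, 108.0], [377.0, 135.0], [323.0, 123.0], [386.0, 130.0]]
18 [[311.0, 130.0], [313.0, 102.0], [372.0, 105.0], [370.0, 132.0], [311.0, 124.0], [375.0, 127.0]]
23 [[304.0, 132.0], [302.0, 104.0], [361.0, 102.0], [362.0, 130.0], [300.0, 126.0], [364.0, 125.0]]
```

```bash
python3 - <<'E'
from h import *
pts0=np.array([[16,3,64],[21,3,64],[21,-3,64],[16,-3,64],[15.2,5,60],[21,5,60],[21,-5,60],[15.2,-5,60],[15.2,5,45],[21,5,45],[21,-5,45],[15.2,-5,45]])
d4=load('w4');d5=load('w5')
for th in (8,12,16,20):
  t=np.radians(th); R=np.array([[np.cos(t),-np.sin(t),0],[np.sin(t),np.cos(t),0],[0,0,1]])
  print(th,'w4',((wproj(d4,seat+pts0@R.T@S.T)-[205,50]+.5)*7).round(0).astype(int).tolist())
  print('   w5',((wproj(d5,seat+pts0@R.T@S.T)-[262,114]+.5)*24).round(0).astype(int).tolist())
c=d4['img'][62:84,228:258]
c=cv2.resize(c,None,fx=24,fy=24,interpolation=cv2.INTER_NEAREST)
cv2.imwrite('pics/c12.png',np.clip((c.astype(float)-15)*3,0,255).astype(np.uint8)[:,:,::-1])
E
```

```text
8 w4 [[245, 144], [238, 97], [296, 88], [304, 135], [229, 158], [221, 105], [316, 90], [325, 143], [238, 170], [230, 120], [319, 106], [327, 156]]
   w5 [[365, 251], [344, 88], [541, 64], [561, 227], [295, 275], [270, 89], [593, 49], [616, 235], [267, 238], [245, 65], [547, 27], [568, 201]]
12 w4 [[235, 148], [224, 102], [282, 89], [292, 135], [220, 163], [208, 111], [302, 89], [314, 142], [229, 175], [217, 125], [305, 105], [317, 155]]
   w5 [[329, 264], [297, 103], [492, 65], [524, 226], [262, 291], [225, 108], [544, 46], [580, 229], [237, 254], [202, 82], [501, 24], [535, 195]]
16 w4 [[225, 153], [211, 108], [267, 90], [281, 136], [211, 169], [195, 117], [287, 89], [303, 141], [220, 180], [205, 132], [292, 106], [307, 154]]
   w5 [[295, 279], [251, 121], [443, 69], [486, 227], [232, 310], [181, 130], [495, 45], [544, 226], [208, 272], [161, 103], [455, 23], [501, 192]]
20 w4 [[215, 158], [198, 114], [253, 93], [270, 137], [203, 175], [183, 125], [273, 91], [293, 141], [212, 186], [194, 139], [278, 107], [297, 154]]
   w5 [[262, 296], [207, 142], [394, 76], [449, 231], [202, 331], [139, 155], [446, 48], [508, 225], [181, 291], [122, 126], [409, 26], [468, 192]]
```

View pics/c12.png

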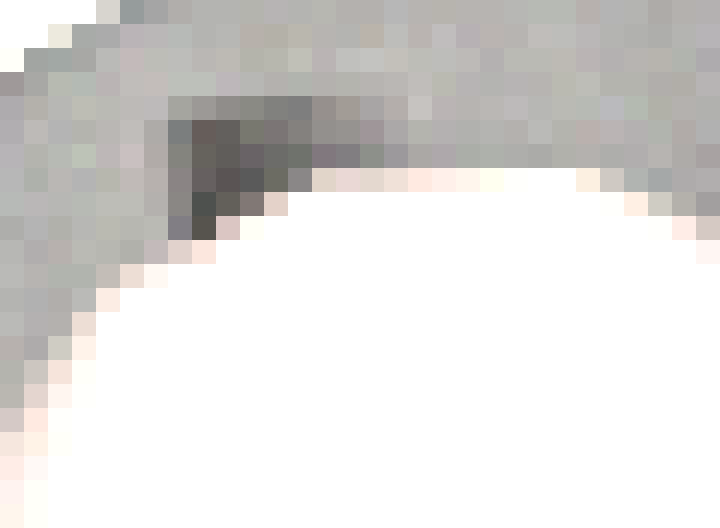

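```bash
python3 - <<'E'
from h import *
where(); goto(94,np.radians(16.2)); goto(88,np.radians(16.2))
E
```

```text
tcp in seat [  0.7    0.58 106.35] phi 21.15 tilt 0.05 Fseat [-0.6  0.3 -1.6] Mseat [0.03 0.38 0.02] w 58.5 t 5.8
t 5.8 pos [532.1 179.9 242.4] rv [0.613 1.248 0.064] F [-0.1  0.4 -1.7] w 58.5 q [-0.12 -0.2   2.01  0.49  1.06  0.07]
delta cm [ 0.43  0.4  -1.09] rot [ 0.028  0.032 -0.075]
t 5.8 pos [532.1 179.9 242.4] rv [0.613 1.248 0.064] F [-0.1  0.4 -1.7] w 58.5 q [-0.12 -0.2   2.01  0.49  1.06  0.07]
delta cm [ 0.64  0.62 -1.6 ] rot [ 0.028  0.032 -0.075]
```

step_arm(xyz=[[0,0,0],[0.2,0.2,-0.5],[0.43,0.4,-1.09],[0.53,0.5,-1.35],[0.64,0.62,-1.6],[0.64,0.62,-1.6],[0.64,0.62,-1.6]], rotation=[[0.028,0.032,-0.075],[0.028,0.032,-0.075],[0.028,0.032,-0.075],[0.028,0.032,-0.075],[0.028,0.032,-0.075],[0.028,0.032,-0.075],[0.028,0.032,-0.075]], gripper=[5,5,5,5,5,5,5])

```text
t: 6.5
position: [538.8, 186.9, 226.6]
tool_rot: [0.685, 1.255, 0.011]
contact_force: [1.3, 1.6, -1.4]
gripper_width: 58.3
```

```bash
python3 - <<'E'
from h import *
where()
for h in(80,72,64): goto(h,np.radians(16.2))
E
```

```text
tcp in seat [ 1.11  0.33 87.78] phi 16.36 tilt 0.04 Fseat [ 1.   0.1 -2.3] Mseat [0.13 0.14 0.01] w 58.3 t 6.5
t 6.5 pos [538.8 186.9 226.6] rv [0.685 1.255 0.011] F [ 1.3  1.6 -1.4] w 58.3 q [-0.11 -0.16  2.01  0.49  1.02  0.15]
delta cm [ 0.24  0.23 -0.71] rot [ 0.     0.001 -0.003]
t 6.5 pos [538.8 186.9 226.6] rv [0.685 1.255 0.011] F [ 1.3  1.6 -1.4] w 58.3 q [-0.11 -0.16  2.01  0.49  1.02  0.15]
delta cm [ 0.51  0.52 -1.4 ] rot [ 0.     0.001 -0.003]
t 6.5 pos [538.8 186.9 226.6] rv [0.685 1.255 0.011] F [ 1.3  1.6 -1.4] w 58.3 q [-0.11 -0.16  2.01  0.49  1.02  0.15]
delta cm [ 0.78  0.82 -2.1 ] rot [ 0.     0.001 -0.003]
```

step_arm(xyz=[[0.09,0.09,-0.23],[0.18,0.19,-0.46],[0.26,0.28,-0.7],[0.33,0.35,-0.87],[0.39,0.42,-1.04],[0.39,0.42,-1.04]], rotation=[[0,0,0],[0,0,0],[0,0,0],[0,0,0],[0,0,0],[0,0,0]], gripper=[5,5,5,5,5,5])

```text
t: 7.1
position: [542.8, 191.4, 216.2]
tool_rot: [0.686, 1.255, 0.012]
contact_force: [2.6, 7.1, -0.9]
gripper_width: 58.8
```

```bash
python3 - <<'E'
from h import *
where()
E
```

```text
tcp in seat [ 1.2   0.37 75.81] phi 16.34 tilt 0.07 Fseat [ 5.5  2.9 -4.3] Mseat [ 0.59 -0.67  0.  ] w 58.8 t 7.1
```

step_arm(xyz=[[0.07,0.07,-0.17],[0.14,0.15,-0.35],[0.2,0.22,-0.52],[0.27,0.29,-0.69],[0.34,0.37,-0.87],[0.34,0.37,-0.87]], rotation=[[0,0,0],[0,0,0],[0,0,0],[0,0,0],[0,0,0],[0,0,0]], gripper=[5,5,5,5,5,5])

```text
t: 7.7
position: [546.2, 195.1, 207.7]
tool_rot: [0.686, 1.255, 0.012]
contact_force: [1.2, 7.3, 0.6]
gripper_width: 58.4
```

```bash
python3 - <<'E'
from h import *
where();d=snap('wrist','w7')
c=cv2.resize(d['img'][140:330,170:345],None,fx=4.4,fy=3.1,interpolation=cv2.INTER_CUBIC)
cv2.imwrite('pics/c13.png',np.clip((c.astype(float)-15)*1.5,0,255).astype(np.uint8)[:,:,::-1])
E
```

```text
tcp in seat [ 1.3   0.41 65.84] phi 16.35 tilt 0.08 Fseat [ 5.7  4.1 -2.6] Mseat [ 0.64 -0.74  0.01] w 58.4 t 7.7
```

View pics/c13.png

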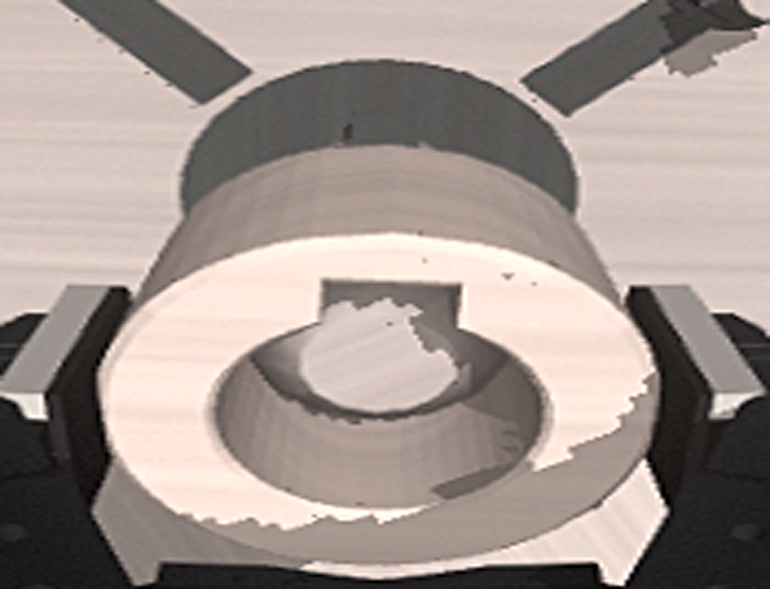

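step_arm(xyz=[[0.1,0.12,-0.35],[0.27,0.29,-0.69],[0.44,0.48,-1.12],[0.61,0.66,-1.56],[0.78,0.85,-2.0],[0.85,0.92,-2.17],[0.85,0.92,-2.17]], rotation=[[0,0,0],[0,0,0],[0,0,0],[0,0,0],[0,0,0],[0,0,0],[0,0,0]], gripper=[5,5,5,5,5,5,5])

```text
t: 8.45
position: [554.8, 204.5, 186.0]
tool_rot: [0.686, 1.255, 0.012]
contact_force: [3.2, 7.4, -0.3]
gripper_width: 58.3
```

```bash
python3 - <<'E'
from h import *
where()
E
```

```text
tcp in seat [ 1.47  0.45 40.69] phi 16.35 tilt 0.09 Fseat [ 6.4  2.7 -4. ] Mseat [ 0.62 -0.85  0.03] w 58.3 t 8.45
```

Engaged and sliding freely; I'll release it here.

step_arm(xyz=[[0,0,0],[0,0,0],[0,0,0],[0,0,0],[0,0,0],[0,0,0],[0,0,0],[0,0,0]], rotation=[[0,0,0],[0,0,0],[0,0,0],[0,0,0],[0,0,0],[0,0,0],[0,0,0],[0,0,0]], gripper=[8.5,8.5,8.5,8.5,8.5,8.5,8.5,8.5])

```text
t: 9.25
position: [554.5, 203.7, 185.7]
tool_rot: [0.685, 1.255, 0.011]
contact_force: [-0.1, 0.3, 0.1]
gripper_width: 84.9
```

```bash
python3 - <<'E'
from h import *
where();d=snap('wrist','w8'); print((S[:,2]*9).round(2))
E
```

```text
tcp in seat [ 0.59  0.09 40.85] phi 16.35 tilt 0.02 Fseat [0.2 0.3 0. ] Mseat [ 0.02  0.23 -0.02] w 84.9 t 9.25
[-3.04 -3.32  7.79]
```

View pics/w8.png

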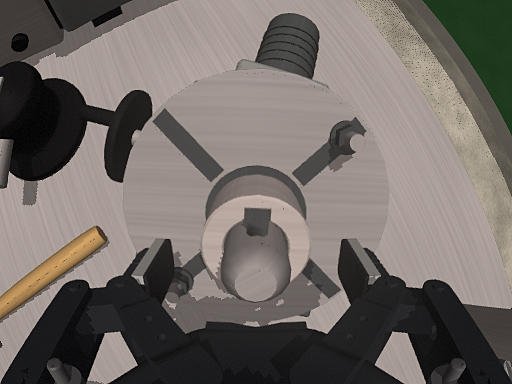

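The ring has dropped, with the key visible in the keyway at (258,212). I'll back out along the axis and verify.

step_arm(xyz=[[-1,-1.1,2.6],[-2,-2.2,5.2],[-3.04,-3.32,7.8],[-4,-4.4,10.4],[-4,-4.4,10.4],[-4,-4.4,10.4]], rotation=[[0,0,0],[0,0,0],[0,0,0],[0,0,0],[0,0,0],[0,0,0]], gripper=[8.5,8.5,8.5,8.5,8.5,8.5])

```text
t: 9.9
position: [514.7, 159.5, 289.9]
tool_rot: [0.685, 1.254, 0.01]
contact_force: [-0.2, 0.3, -0.9]
gripper_width: 84.9
```

```bash
python3 - <<'E'
from h import *
where();d=snap('wrist','w9')
c=cv2.resize(d['img'][110:240,190:325],None,fx=5,fy=4.6,interpolation=cv2.INTER_CUBIC)
cv2.imwrite('pics/c14.png',np.clip((c.astype(float)-15)*1.5,0,255).astype(np.uint8)[:,:,::-1])
E
```

```text
tcp in seat [  1.24  -0.43 160.86] phi 16.35 tilt 0.05 Fseat [-0.4  0.4 -0.8] Mseat [-0.03  0.2   0.04] w 84.9 t 9.9
```

View pics/c14.png

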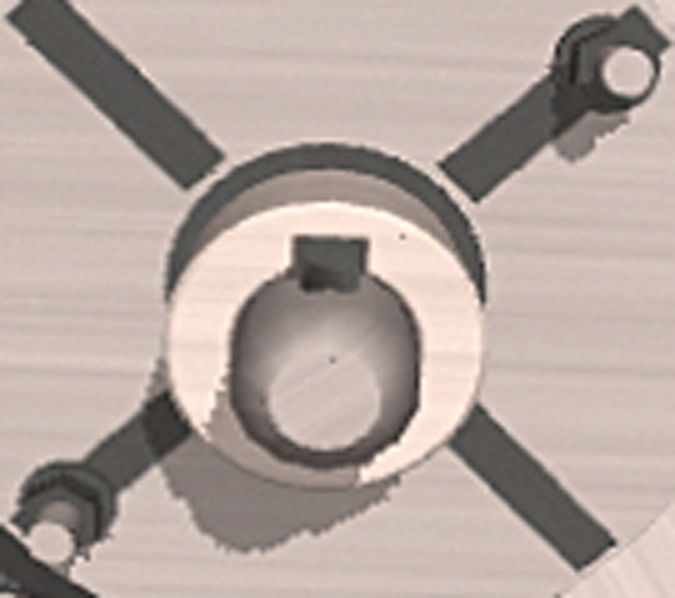

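```bash
python3 - <<'E'
from h import *
d=load('w9'); f=lambda x,y:((x+.5)/5-.5+190,(y+.5)/4.6-.5+110)
def onplane(uv,h):
    o,r=wray(d,uv); n=S[:,2]; p=o+r*((seat+h*n-o)@n)/(r@n); return S.T@(p-seat)
for h in(45,50):
    P=[onplane(f(*p),h)[:2] for p in[(166,345),(486,345),(325,200),(325,488)]]; print(h,np.linalg.norm(P[0]-P[1]),np.linalg.norm(P[2]-P[3]),(P[0]+P[1])/2,(P[2]+P[3])/2)
for n,uv,h in[('kwL',(295,238),45),('kwR',(370,238),45),('keyTop',(332,288),64),('keyL',(300,286),60),('keyR',(364,288),60)]:
    p=onplane(f(*uv),h); print(n,p.round(1),np.degrees(np.arctan2(p[1],p[0])).round(1))
E
```

```text
45 57.8100426294921 58.85422304274444 [0.58565539 0.12062817] [-0.13780537  0.0911882 ]
50 56.68610739335584 57.709986988515595 [1.9649214  0.51037064] [1.25552607 0.48150304]
kwL [19.5 11.4 45. ] 30.2
kwR [23.2 -1.3 45. ] -3.3
keyTop [16.3  3.6 64. ] 12.6
keyL [14.2  8.6 60. ] 31.2
keyR [16.9 -1.8 60. ] -6.1
```

```bash
cat >> h.py <<'E'
def downR(az):
    y=np.array([np.cos(az),np.sin(az),0]);x=np.array([0,0,-1.]);return np.stack([x,y,np.cross(x,y)],1)
E
python3 - <<'E'
from h import *
delta(np.array([638,-228,140]),downR(np.radians(42)))
E
```

```text
t 9.95 pos [514.2 159.8 288.7] rv [0.685 1.256 0.01 ] F [ 0.1 -0.2 -1.1] w 84.9 q [-0.18 -0.3   1.99  0.47  1.19  0.15]
delta cm [ 12.38 -38.78 -14.87] rot [-0.314  0.422 -0.372]
```

step_arm(xyz=[[0,-5,0],[2,-10,0],[4,-15,-2],[6,-20,-5],[8,-25,-8],[10,-30,-11],[12,-35,-14],[12.4,-38.8,-14.9],[12.4,-38.8,-14.9],[12.4,-38.8,-14.9],[12.4,-38.8,-14.9]], rotation=[[-0.05,0.07,-0.06],[-0.1,0.14,-0.12],[-0.15,0.21,-0.18],[-0.2,0.28,-0.24],[-0.314,0.422,-0.372],[-0.314,0.422,-0.372],[-0.314,0.422,-0.372],[-0.314,0.422,-0.372],[-0.314,0.422,-0.372],[-0.314,0.422,-0.372],[-0.314,0.422,-0.372]], gripper=[8.5,8.5,8.5,8.5,8.5,8.5,8.5,8.5,8.5,8.5,8.5])

```text
t: 11.05
position: [637.4, -227.8, 137.3]
tool_rot: [0.656, 1.475, -0.654]
contact_force: [0.2, 0.6, -0.6]
gripper_width: 85.1
```

```bash
python3 - <<'E'
from h import *
st();d=snap('wrist','w10')
E
```

```text
t 11.05 pos [ 637.4 -227.8  137.3] rv [ 0.656  1.475 -0.654] F [ 0.2  0.6 -0.6] w 85.1 q [-0.52  0.5   1.36  0.    1.29  0.32]
```

View pics/w10.png

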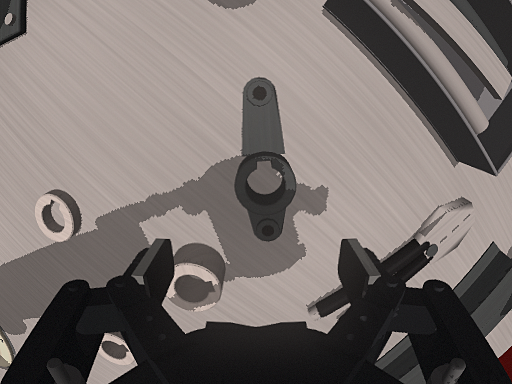

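```bash
python3 - <<'E'
from h import *
d=load('w10');s=st();T=Ro.from_rotvec(s['tool_rot']).as_matrix()
for n,uv,z in[('hub',(265.5,178),34),('longhole',(260,93),10),('shorthole',(267,230),10),('pl',(315,308),10),('pl2',(390,240),10)]:
    p=wonz(d,uv,z); print(n,p.round(1),(T.T@(p-s['position']))[1:].round(1))
c=cv2.resize(d['img'][70:250,200:335],None,fx=4,fy=3.3,interpolation=cv2.INTER_CUBIC)
cv2.imwrite('pics/c15.png',np.clip((c.astype(float)-10)*2,0,255).astype(np.uint8)[:,:,::-1])
E
```

```text
t 11.1 pos [ 638.  -227.2  138.8] rv [ 0.655  1.473 -0.653] F [-0.1  0.1  0. ] w 84.9 q [-0.52  0.49  1.36  0.    1.29  0.32]
hub [ 650.1 -227.4   34. ] [8.9 8.6]
longhole [ 700.4 -175.8   10. ] [80.8  4. ]
shorthole [ 607.7 -269.3   10. ] [-50.7  11.3]
pl [ 570.7 -380.4   10. ] [-152.6   69. ]
pl2 [ 686.4 -379.    10. ] [-65.8 145.5]
```

View pics/c15.png

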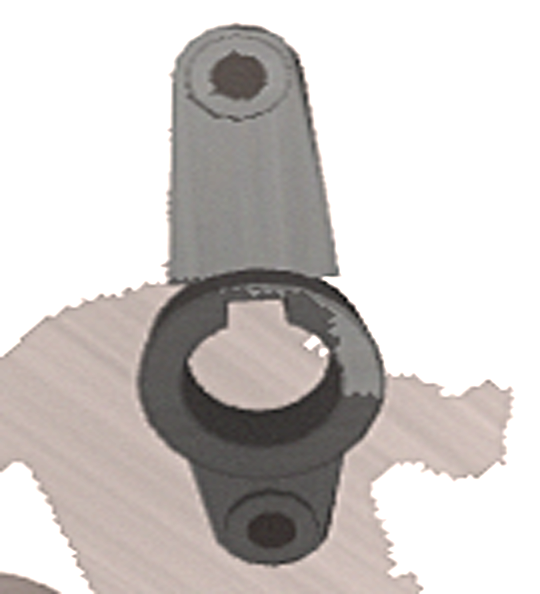

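```bash
python3 - <<'E'
from h import *
delta(np.array([649,-228,75]),downR(np.radians(45.2)))
E
```

```text
t 11.1 pos [ 638.  -227.2  138.8] rv [ 0.655  1.473 -0.653] F [-0.1  0.1  0. ] w 84.9 q [-0.52  0.49  1.36  0.    1.29  0.32]
delta cm [ 1.1  -0.08 -6.38] rot [-0.002 -0.002  0.055]
```

step_arm(xyz=[[1.1,-0.1,-3],[1.1,-0.1,-6.4],[1.1,-0.1,-6.4],[1.1,-0.1,-6.4],[1.1,-0.1,-6.4]], rotation=[[0,0,0.055],[0,0,0.055],[0,0,0.055],[0,0,0.055],[0,0,0.055]], gripper=[8.5,8.5,8.5,8.5,8.5])

```text
t: 11.6
position: [650.9, -229.3, 79.5]
tool_rot: [0.61, 1.479, -0.61]
contact_force: [0.4, 0.3, 0.4]
gripper_width: 85.1
```

```bash
python3 - <<'E'
from h import *
st();d=snap('wrist','w11')
c=cv2.resize(d['img'][90:320,190:325],None,fx=5,fy=2.6,interpolation=cv2.INTER_CUBIC)
cv2.imwrite('pics/c16.png',np.clip((c.astype(float)-10)*2,0,255).astype(np.uint8)[:,:,::-1])
E
```

```text
t 11.6 pos [ 650.9 -229.3   79.5] rv [ 0.61   1.479 -0.61 ] F [0.4 0.3 0.4] w 85.1 q [-0.51  0.58  1.36  0.    1.19  0.27]
```

View pics/c16.png

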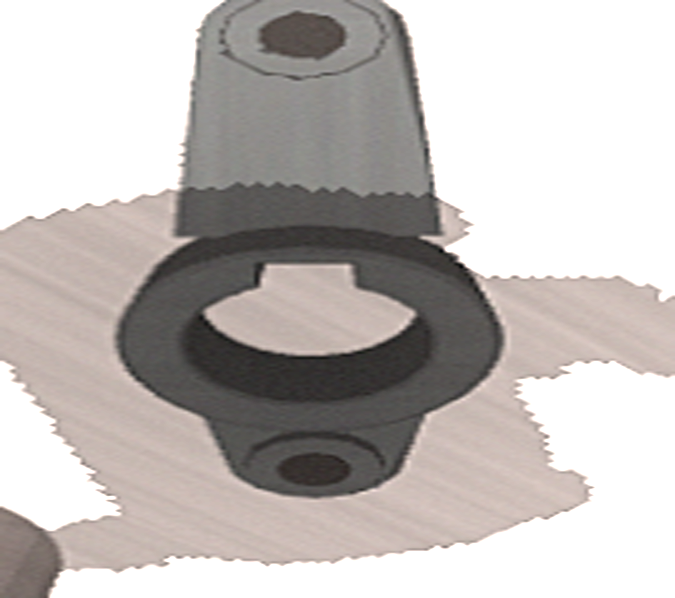

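```bash
python3 - <<'E'
from h import *
from scipy.optimize import least_squares
d=load('w11'); s=st(); T=Ro.from_rotvec(s['tool_rot']).as_matrix()
f=lambda x,y:((x+.5)/5-.5+190,(y+.5)/2.6-.5+90)
def g(p,z): return (T.T@(wonz(d,f(*p),z)-s['position']))[1:]
P=np.array([g(p,34) for p in[(118,335),(500,335),(309,428),(190,408),(425,412)]])
r=least_squares(lambda q:np.linalg.norm(P-q[:2],axis=1)-q[2],[0,0,27]);print('outer',r.x,r.fun.round(2))
B=np.array([g(p,34) for p in[(185,335),(432,335),(308,402),(225,380),(390,382)]])
b=least_squares(lambda q:np.linalg.norm(B-q[:2],axis=1)-q[2],[0,0,17]);print('bore',b.x,b.fun.round(2))
for q in[(263,263),(352,263)]: v=g(q,34)-b.x[:2]; print(v,np.degrees(np.arctan2(v[1],v[0])))
l,h=g((301,35),10),g((314,468),10);v=l-h;print('holes',l,h,np.degrees(np.arctan2(v[1],v[0])))
E
```

```text
t 11.65 pos [ 651.  -229.6   79.7] rv [ 0.61   1.478 -0.611] F [-0.1  0.3  0.4] w 85.1 q [-0.51  0.58  1.36  0.    1.19  0.27]
outer [-5.13544292 -2.80682351 26.15154354] [ 0.1  -0.16 -0.24 -0.06  0.36]
bore [-5.27796876 -2.94717799 16.75046877] [ 0.2   0.13  0.9  -0.66 -0.57]
[21.71166907 -5.92884283] -15.273486212497852
[21.71043368  5.76980225] 14.882999082706379
holes [73.07809562 -4.20455045] [-59.37771177  -2.69102414] -0.6546703945728738
```

step_arm(xyz=[[-0.55,-0.15,-1],[-0.55,-0.15,-2],[-0.55,-0.15,-3.5],[-0.55,-0.15,-3.5],[-0.55,-0.15,-3.5],[-0.55,-0.15,-3.5]], rotation=[[0,0,0],[0,0,0],[0,0,0],[0,0,0],[0,0,0],[0,0,0]], gripper=[8.5,8.5,8.5,8.5,8.5,8.5])

```text
t: 12.25
position: [644.3, -231.0, 41.9]
tool_rot: [0.611, 1.482, -0.611]
contact_force: [-0.2, -0.1, 0.1]
gripper_width: 85.0
```

```bash
python3 - <<'E'
from h import *
st();d=snap('wrist','w12')
c=cv2.resize(d['img'][150:350,170:345],None,fx=4.4,fy=2.9,interpolation=cv2.INTER_CUBIC)
cv2.imwrite('pics/c17.png',np.clip((c.astype(float)-10)*2,0,255).astype(np.uint8)[:,:,::-1])
E
```

```text
t 12.25 pos [ 644.3 -231.    41.9] rv [ 0.611  1.482 -0.611] F [-0.2 -0.1  0.1] w 85.0 q [-0.52  0.62  1.39  0.    1.13  0.26]
```

View pics/c17.png

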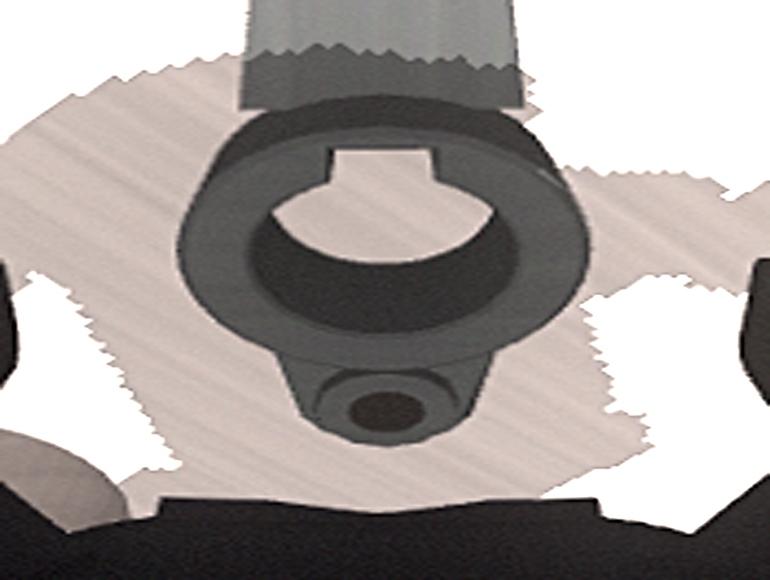

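Hub outline: left 178, right 592, bottom about 365, top about 130. Keyway corners (333,149) and (433,149).

```bash
python3 - <<'E'
from h import *
from scipy.optimize import least_squares
d=load('w12'); s=st(); T=Ro.from_rotvec(s['tool_rot']).as_matrix()
f=lambda x,y:((x+.5)/4.4-.5+170,(y+.5)/2.9-.5+150)
def g(p,z): return (T.T@(wonz(d,f(*p),z)-s['position']))[1:]
P=np.array([g(p,34) for p in[(178,248),(592,248),(384,365),(384,127)]])
r=least_squares(lambda q:np.linalg.norm(P-q[:2],axis=1)-q[2],[0,0,27]);print('outer',r.x,r.fun.round(2))
B=np.array([g(p,34) for p in[(248,250),(520,250),(384,333)]])
b=least_squares(lambda q:np.linalg.norm(B-q[:2],axis=1)-q[2],[0,0,17]);print('bore',b.x,b.fun.round(2))
for q in[(333,149),(433,149)]: v=g(q,34)-b.x[:2]; print(v,np.degrees(np.arctan2(v[1],v[0])))
E
```

```text
t 12.3 pos [ 644.5 -231.    42.2] rv [ 0.611  1.481 -0.611] F [0.6 0.7 0.1] w 85.2 q [-0.52  0.62  1.39  0.    1.13  0.26]
outer [ 0.86270379  1.00841609 25.94381197] [ 0.38  0.38 -0.37 -0.4 ]
bore [ 0.31204309  0.86676642 17.25956253] [0. 0. 0.]
[21.86826105 -6.19885492] -15.826100178759942
[21.87252782  5.86246531] 15.004250488475552
```

step_arm(xyz=[[0.1,0,-1.5],[0.1,0,-3.3],[0.1,0,-3.3],[0.1,0,-3.3],[0.1,0,-3.3],[0.1,0,-3.3],[0.1,0,-3.3],[0.1,0,-3.3],[0.1,0,-3.3],[0.1,0,-3.3],[0.1,0,-3.3]], rotation=[[0,0,0],[0,0,0],[0,0,0],[0,0,0],[0,0,0],[0,0,0],[0,0,0],[0,0,0],[0,0,0],[0,0,0],[0,0,0]], gripper=[8.5,8.5,8.5,8.5,5,4.5,4.5,4.5,4.5,4.5,4.5])

```text
t: 13.4
position: [645.7, -231.2, 9.8]
tool_rot: [0.611, 1.481, -0.611]
contact_force: [-0.3, -0.0, 5.6]
gripper_width: 52.4
```

```bash
python3 - <<'E'
from h import *
st()
delta(np.array([640,-231,330]),downR(np.radians(45.4)))
E
```

```text
t 13.4 pos [ 645.7 -231.2    9.8] rv [ 0.611  1.481 -0.611] F [-0.3 -0.   5.6] w 52.4 q [-0.52  0.67  1.39  0.    1.08  0.26]
t 13.4 pos [ 645.7 -231.2    9.8] rv [ 0.611  1.481 -0.611] F [-0.3 -0.   5.6] w 52.4 q [-0.52  0.67  1.39  0.    1.08  0.26]
delta cm [-5.700e-01  2.000e-02  3.202e+01] rot [0.001 0.002 0.004]
```

step_arm(xyz=[[0,0,3],[0,0,8],[0,0,13],[0,0,18],[0,0,23],[-2,4,26],[-4,8,26],[-6,13,26]], rotation=[[0,0,0],[0,0,0],[0,0,0],[0,0,0],[0,0,0],[0,0,0],[0,0,0],[0,0,0]], gripper=[4.5,4.5,4.5,4.5,4.5,4.5,4.5,4.5])

```text
t: 14.2
position: [585.5, -103.7, 269.0]
tool_rot: [0.613, 1.481, -0.612]
contact_force: [0.4, 0.5, -4.5]
gripper_width: 52.0
```

```bash
python3 - <<'E'
from h import *
st();d=snap('wrist','w13'); goto(145,np.radians(13.4),(0.3,0))
E
```

```text
t 14.2 pos [ 585.5 -103.7  269. ] rv [ 0.613  1.481 -0.612] F [ 0.4  0.5 -4.5] w 52.0 q [-0.38  0.18  1.49  0.    1.46  0.41]
t 14.25 pos [581.9 -95.  266.8] rv [ 0.613  1.492 -0.604] F [ 0.8  8.2 -5.4] w 52.3 q [-0.37  0.18  1.5   0.01  1.47  0.41]
delta cm [-6.3  25.96  0.86] rot [ 0.329 -0.41   0.261]
```

View pics/w13.png

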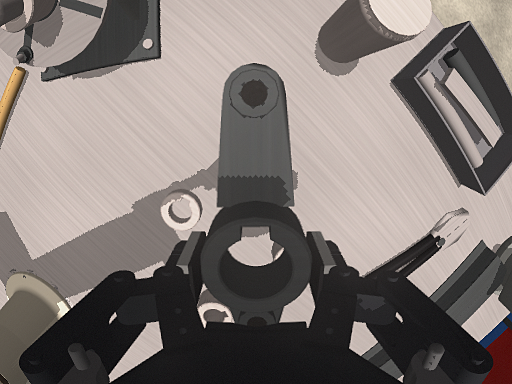

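step_arm(xyz=[[-1,4,2],[-2,8,3],[-3,12,4],[-4,16,4],[-5,20,3],[-6.3,26,0.9],[-6.3,26,0.9],[-6.3,26,0.9],[-6.3,26,0.9],[-6.3,26,0.9]], rotation=[[0.066,-0.08,0.05],[0.13,-0.16,0.1],[0.2,-0.24,0.15],[0.26,-0.32,0.2],[0.329,-0.41,0.261],[0.329,-0.41,0.261],[0.329,-0.41,0.261],[0.329,-0.41,0.261],[0.329,-0.41,0.261],[0.329,-0.41,0.261]], gripper=[4.5,4.5,4.5,4.5,4.5,4.5,4.5,4.5,4.5,4.5])

```text
t: 15.25
position: [523.9, 154.6, 277.8]
tool_rot: [0.731, 1.25, -0.03]
contact_force: [-0.0, 0.0, -3.1]
gripper_width: 52.5
```

```bash
python3 - <<'E'
from h import *
where();d=snap('wrist','w14'); goto(106,np.radians(13.4),(0.3,0))
c=cv2.resize(d['img'][60:340,185:335],None,fx=5,fy=2.1,interpolation=cv2.INTER_CUBIC)
cv2.imwrite('pics/c18.png',np.clip((c.astype(float)-10)*2,0,255).astype(np.uint8)[:,:,::-1])
E
```

```text
tcp in seat [ -2.53 -10.52 149.05] phi 13.12 tilt 0.63 Fseat [-1.6  0.  -2.7] Mseat [ 0.01  0.55 -0.03] w 52.5 t 15.25
t 15.3 pos [524.  154.5 278. ] rv [ 0.731  1.249 -0.03 ] F [ 0.2  0.1 -4.5] w 52.4 q [-0.18 -0.27  1.99  0.48  1.15  0.19]
delta cm [ 0.8   2.45 -3.63] rot [0.004 0.006 0.01 ]
```

View pics/c18.png

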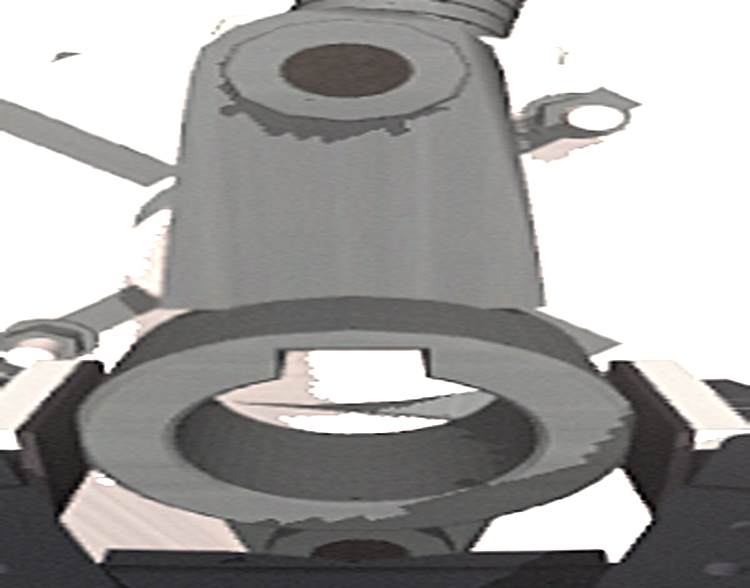

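View pics/w14.png

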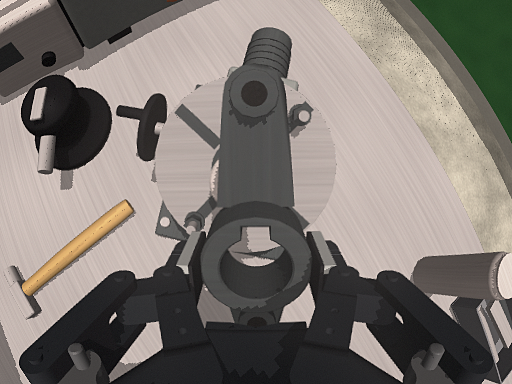

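```bash
python3 - <<'E'
from h import *
from scipy.optimize import least_squares
d=load('w14'); s=ctrl.get_state(); T=Ro.from_rotvec(s['tool_rot']).as_matrix()
f=lambda x,y:((x+.5)/5-.5+185,(y+.5)/2.1-.5+60)
def g(p,h):
    o,r=wray(d,f(*p)); o=T.T@(o-s['position']); r=T.T@r; return (o+r*(h-o[0])/r[0])[1:]
for h in(-20,-24,-28):
    P=np.array([g(p,h) for p in[(80,425),(632,425),(356,330),(356,528)]])
    r=least_squares(lambda q:np.linalg.norm(P-q[:2],axis=1)-q[2],[0,0,27])
    B=np.array([g(p,h) for p in[(173,432),(538,432),(356,502)]])
    b=least_squares(lambda q:np.linalg.norm(B-q[:2],axis=1)-q[2],[0,0,17])
    K=[np.degrees(np.arctan2(*(g(p,h)-b.x[:2])[::-1])) for p in[(275,350),(427,350)]]
    l,sh=g((347,70),h+24),g((363,550),h+24); v=l-sh
    print(h,'outer',r.x.round(2),r.fun.round(2),'bore',b.x.round(2),'key',np.round(K,1),np.mean(K),'arms',l.round(1),sh.round(1),np.degrees(np.arctan2(v[1],v[0])).round(2))
E
```

```text
-20 outer [-3.130e+00  2.000e-02  2.665e+01] [-0.15 -0.15  0.17  0.13] bore [-3.97 -0.02 17.54] key [-17.3  15.4] -0.9449845095748817 arms [77.3 -0.9] [-59.4   0.9] -0.77
-24 outer [-6.100e-01  2.000e-02  2.577e+01] [-0.14 -0.14  0.16  0.13] bore [-1.42 -0.02 16.96] key [-17.3  15.4] -0.9449845095729001 arms [77.2 -0.9] [-55.8   0.9] -0.77
-28 outer [1.910e+00 2.000e-02 2.489e+01] [-0.14 -0.14  0.16  0.12] bore [ 1.13 -0.02 16.38] key [-17.3  15.4] -0.9449845095790934 arms [77.1 -0.8] [-52.1   0.9] -0.77
```

```bash
python3 - <<'E'
from h import *
where(); goto(104,np.radians(12.3),(-0.6,0))
E
```

```text
tcp in seat [ -2.46 -10.67 149.16] phi 13.1 tilt 0.64 Fseat [-2.1 -0.1 -4. ] Mseat [ 0.04  0.61 -0.02] w 52.4 t 15.3
t 15.3 pos [524.  154.5 278. ] rv [ 0.731  1.249 -0.03 ] F [ 0.2  0.1 -4.5] w 52.4 q [-0.18 -0.27  1.99  0.48  1.15  0.19]
delta cm [ 0.91  2.59 -3.76] rot [ 0.011  0.013 -0.007]
```

step_arm(xyz=[[0.3,1.5,-0.5],[0.6,2.4,-2],[0.91,2.59,-3.76],[0.91,2.59,-3.76],[0.91,2.59,-3.76],[0.91,2.59,-3.76]], rotation=[[0.011,0.013,-0.007],[0.011,0.013,-0.007],[0.011,0.013,-0.007],[0.011,0.013,-0.007],[0.011,0.013,-0.007],[0.011,0.013,-0.007]], gripper=[4.5,4.5,4.5,4.5,4.5,4.5])

```text
t: 15.9
position: [533.4, 180.9, 241.5]
tool_rot: [0.746, 1.259, -0.033]
contact_force: [-0.2, 0.4, -3.3]
gripper_width: 52.1
```

```bash
python3 - <<'E'
from h import *
where(); goto(104,np.radians(12.3),(-0.6,0)); goto(84,np.radians(12.3),(-0.6,0))
E
```

```text
tcp in seat [  1.61   0.24 104.73] phi 12.31 tilt 0.09 Fseat [-1.5  0.4 -2.9] Mseat [-0.05  0.61 -0.02] w 52.1 t 15.9
t 15.9 pos [533.4 180.9 241.5] rv [ 0.746  1.259 -0.033] F [-0.2  0.4 -3.3] w 52.1 q [-0.12 -0.19  2.01  0.49  1.06  0.22]
delta cm [-0.03 -0.05 -0.11] rot [-0.001  0.001  0.   ]
t 15.9 pos [533.4 180.9 241.5] rv [ 0.746  1.259 -0.033] F [-0.2  0.4 -3.3] w 52.1 q [-0.12 -0.19  2.01  0.49  1.06  0.22]
delta cm [ 0.65  0.69 -1.85] rot [-0.001  0.001  0.   ]
```

step_arm(xyz=[[0.13,0.14,-0.37],[0.26,0.28,-0.74],[0.39,0.42,-1.1],[0.52,0.56,-1.48],[0.65,0.69,-1.85],[0.65,0.69,-1.85]], rotation=[[0,0,0],[0,0,0],[0,0,0],[0,0,0],[0,0,0],[0,0,0]], gripper=[4.5,4.5,4.5,4.5,4.5,4.5])

```text
t: 16.5
position: [539.3, 188.6, 221.4]
tool_rot: [0.746, 1.261, -0.033]
contact_force: [0.9, 0.6, -2.1]
gripper_width: 52.6
```

```bash
python3 - <<'E'
from h import *
where()
E
```

```text
tcp in seat [-7.000e-02  1.140e+00  8.245e+01] phi 12.31 tilt 0.08 Fseat [-0.1 -0.3 -2.4] Mseat [-0.07  0.48  0.07] w 52.6 t 16.5
```

step_arm(xyz=[[0.1,0.11,-0.26],[0.2,0.22,-0.52],[0.3,0.33,-0.78],[0.37,0.4,-0.95],[0.44,0.48,-1.12],[0.44,0.48,-1.12]], rotation=[[0,0,0],[0,0,0],[0,0,0],[0,0,0],[0,0,0],[0,0,0]], gripper=[4.5,4.5,4.5,4.5,4.5,4.5])

```text
t: 17.1
position: [544.6, 193.5, 211.3]
tool_rot: [0.747, 1.258, -0.032]
contact_force: [7.6, 4.1, -1.9]
gripper_width: 52.1
```

```bash
python3 - <<'E'
from h import *
where()
E
```

```text
tcp in seat [ 1.09  0.48 70.11] phi 12.31 tilt 0.17 Fseat [ 6.2 -2.8 -5.7] Mseat [-0.49 -0.9   0.  ] w 52.1 t 17.1
```

step_arm(xyz=[[0.1,0.11,-0.26],[0.2,0.22,-0.52],[0.3,0.33,-0.78],[0.34,0.37,-0.87],[0.34,0.37,-0.87]], rotation=[[0,0,0],[0,0,0],[0,0,0],[0,0,0],[0,0,0]], gripper=[4.5,4.5,4.5,4.5,4.5])

```text
t: 17.6
position: [548.0, 197.2, 202.7]
tool_rot: [0.747, 1.258, -0.032]
contact_force: [5.9, 3.2, 0.2]
gripper_width: 52.3
```

```bash
python3 - <<'E'
from h import *
where();d=snap('wrist','w15')
E
```

```text
tcp in seat [ 1.17  0.48 60.18] phi 12.31 tilt 0.17 Fseat [ 5.6 -2.2 -3. ] Mseat [-0.37 -0.86  0.04] w 52.3 t 17.6
```

View pics/w15.png

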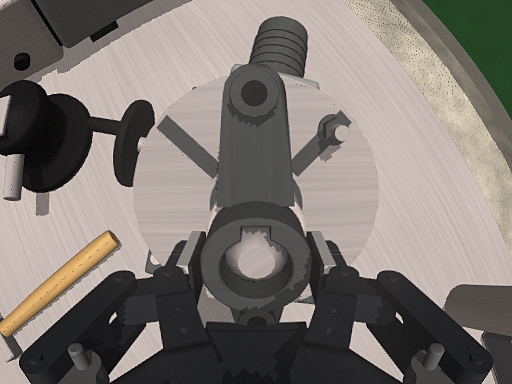

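The lever's underside is at about 50 mm, well below the key top at 64 mm, with no upward resistance. The arbor shows in the bore at (255,255). I'll release it.

step_arm(xyz=[[0,0,0],[0,0,0],[0,0,0],[0,0,0],[0,0,0],[0,0,0],[0,0,0],[0,0,0]], rotation=[[0,0,0],[0,0,0],[0,0,0],[0,0,0],[0,0,0],[0,0,0],[0,0,0],[0,0,0]], gripper=[8.5,8.5,8.5,8.5,8.5,8.5,8.5,8.5])

```text
t: 18.45
position: [546.8, 196.9, 201.7]
tool_rot: [0.746, 1.261, -0.033]
contact_force: [0.5, 0.4, -0.5]
gripper_width: 85.0
```

step_arm(xyz=[[-0.5,-0.55,1.3],[-1.5,-1.65,3.9],[-2.5,-2.75,6.5],[-3.4,-3.7,8.7],[-3.4,-3.7,8.7],[-3.4,-3.7,8.7]], rotation=[[0,0,0],[0,0,0],[0,0,0],[0,0,0],[0,0,0],[0,0,0]], gripper=[8.5,8.5,8.5,8.5,8.5,8.5])

```text
t: 19.05
position: [513.0, 159.8, 288.8]
tool_rot: [0.746, 1.26, -0.033]
contact_force: [-0.2, 0.2, -1.5]
gripper_width: 85.2
```

```bash
python3 - <<'E'
from h import *
where();d=snap('wrist','w16'); snap('scene','s16')
c=cv2.resize(d['img'][80:260,185:335],None,fx=5,fy=3.2,interpolation=cv2.INTER_CUBIC)
cv2.imwrite('pics/c19.png',np.clip((c.astype(float)-10)*2,0,255).astype(np.uint8)[:,:,::-1])
c=cv2.resize(load('s16')['img'][145:245,275:365],None,fx=6,fy=6,interpolation=cv2.INTER_CUBIC)
cv2.imwrite('pics/c20.png',c[:,:,::-1])
E
```

```text
tcp in seat [ -0.17   1.04 160.32] phi 12.31 tilt 0.05 Fseat [-0.7  0.3 -1.3] Mseat [-0.03  0.22  0.02] w 85.2 t 19.05
```

View pics/c19.png

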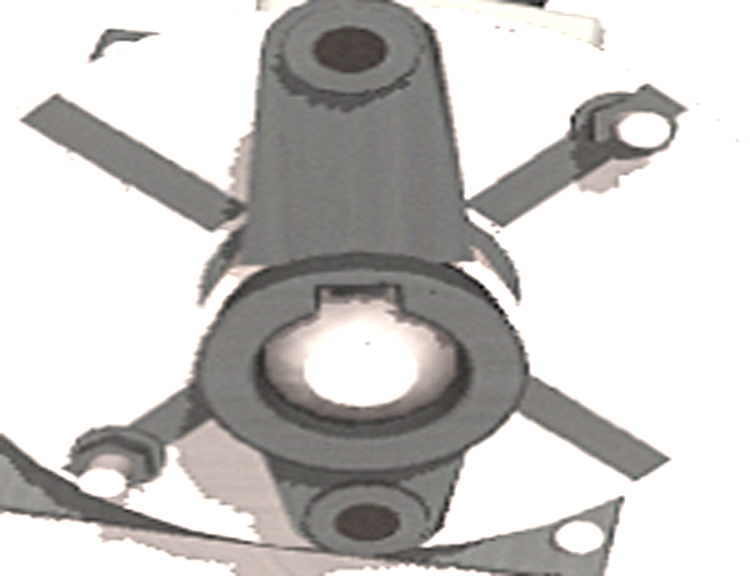

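View pics/c20.png

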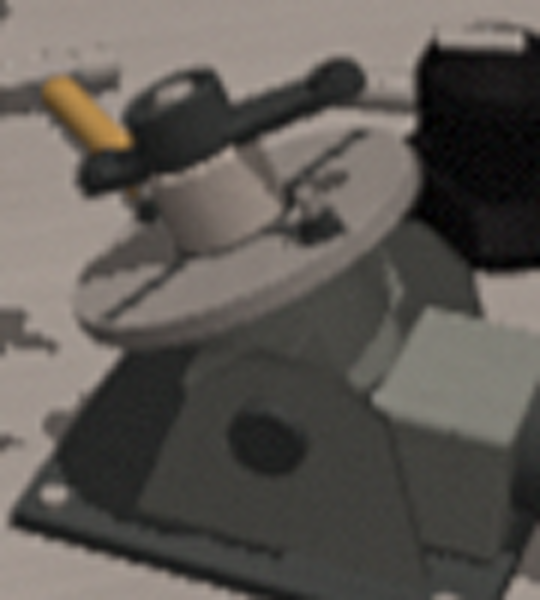

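```bash
python3 - <<'E'
from h import *
d=load('w16'); f=lambda x,y:((x+.5)/5-.5+185,(y+.5)/3.2-.5+80)
def onplane(uv,h):
    o,r=wray(d,uv); n=S[:,2]; p=o+r*((seat+h*n-o)@n)/(r@n); return S.T@(p-seat)
for h in(79,83,98):
    P=[onplane(f(*p),h)[:2] for p in[(200,365),(527,365),(362,268),(362,472)]]; print(h,np.linalg.norm(P[0]-P[1]),np.linalg.norm(P[2]-P[3]),(P[0]+P[1])/2,(P[2]+P[3])/2)
k=[onplane(f(*p),79) for p in[(318,287),(395,287)]];print([np.degrees(np.arctan2(p[1],p[0])) for p in k])
l,s_=onplane(f(350,48),55),onplane(f(368,521),55);v=l-s_;print('arm angle',np.degrees(np.arctan2(v[1],v[0])),np.linalg.norm(v))
s=load('s16')
# predicted scene pixels of hub top & lever arm end at home vs 4 mm higher (crop c20 coords)
a=np.radians(13)
for dz in(0,5,19):
    pts=np.array([[0,0,79+dz],[95*np.cos(a),95*np.sin(a),55+dz],[-65*np.cos(a),-65*np.sin(a),50+dz]]); print(dz,((proj(s,seat+pts@S.T)-[275,145]+.5)*6).round(0).tolist())
E
```

```text
79 51.62823551178814 53.06693123373866 [2.03641619 0.15944369] [-0.17026357 -0.07586033]
83 50.700792554335116 52.11364373207428 [3.28155063 0.4504555 ] [1.11451139 0.21937845]
98 47.22288146388628 48.5388156008327 [7.9508048 1.5417498] [5.93241747 1.32652389]
[np.float64(29.62050630090532), np.float64(-0.851409590277641)]
arm angle 13.717696846731467 132.24825450235355
0 [[165.0, 86.0], [359.0, 60.0], [77.0, 178.0]]
5 [[161.0, 77.0], [355.0, 52.0], [73.0, 170.0]]
19 [[149.0, 53.0], [343.0, 27.0], [61.0, 147.0]]
```

```bash
python3 - <<'E'
from h import *
where(); print(ctrl.finish_job())
E
```

```text
tcp in seat [ -1.1    1.81 158.97] phi 12.27 tilt 0.19 Fseat [-0.4  0.5 -1.2] Mseat [-0.03  0.28  0.01] w 85.1 t 19.15
the job is handed in; nothing more can be done
None
```

I fitted the rightmost tall spacer and then the rocker lever on the arbor. Both keyways went over the key, which I measured at about 13° from uphill. Each part slid home on release, and I handed the job in at about 19 s. `finish_job` reports no verdict.

**Spacer:** In the wrist view it was centred within about 0.6 mm of the arbor axis, its keyway at about 13.5°. Its top fitted the home height, 45 mm above the faceplate.

**Lever:** In the last wrist picture its long arm was at about 13.7° and its keyway centre at about 14.4°. In both the wrist and scene pictures its height fitted home rather than resting on the key.

**Where checks disagreed:**
- Diameters measured with the wrist camera came out 2–4 % small throughout.
- One lever centre estimate along x read 2.0 mm while the other read −0.2 mm; both are within the 4 mm limit.
- My first estimate of the key's direction was about 18°; three views brought it to 13°.

**Clearance:** The gripper was open and clear, about 80 mm above the lever, with no contact force beyond noise. I never touched the bystander parts, but I did not measure them again at the end.

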